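# Load, close up and start the deburring machine

### The job

Set the deburring machine going: lay every steel tube and channel offcut that is on the bench side by side on the floor of its trough, put the lid squarely and fully down on the trough, swing the orange bail over it and press it down until it snaps and stays, and push the swarf drawer fully shut (at any time before starting). Only when all this is done press the green start button fully down and let it spring back; leave the other tools, cans and fittings where they are.

Things in the scene. Friction and masses are not known exactly. Their poses are not given: they have to be found in the camera images.
- machine: Fixed deburring machine: green housing 140 (x) x 280 (y) mm, 105 high, drawer on its -x front. Origin: on the bench under its centre, z up. On top an open steel trough, 100 (x) x 220 (y) mm inside, walls 5 mm, floor 75 mm and rim 130 mm above the bench; room for three offcuts, lengths along x, in bays at y = -66, 0, +66 mm (yellow lines between them).
- trough (a point): Centre of the trough's floor (75 mm above the machine's origin), axes as the machine's.
- drawer (a joint): Swarf drawer under the trough: 0 = fully shut, up to 0.075 m = pulled out towards the machine's -x. Slides stiffly (about 1 N); found part-way open. Its front is 215 mm wide and 52 mm high, centre 35 mm above the bench.
- drawer_handle (a point): Middle of the drawer's steel bar handle (bar along y, 121 mm long, 11 mm thick), 35 mm out from the drawer's front and 35 mm above the bench. With the drawer shut it lies at x = -113 mm in the machine's frame.
- bail (a joint): Orange U-shaped bail hinged behind the trough: 0 = down; starts standing at 1.62 to 1.72 rad. Stiff hinge: stays where left, 2 to 4 N at the bar moves it. In the last 0.1 rad a nub (21 mm below the bar) meets a spring ball on the machine's front: press the bar's middle down with 10 to 15 N until it snaps past; the ball then holds it down (0 to 0.02 rad).
- bail_hinge (a point): Middle of the bail's hinge axis (along the machine's y), at x = +88 mm, z = 143 mm in the machine's frame.
- bail_bar (a point): Middle of the bail's cross bar (along y, 140 mm long, 12 mm thick), 168 mm from the hinge axis: at bail angle a, x = 88 - 168 cos a, z = 143 + 168 sin a (mm, machine's frame). Side arms join it to the hinge at y = -70 and +70 mm; with the bail down they lie just over the lid, either side of its handle.
- lid: Loose aluminium lid 126 (x) x 246 (y) mm, about 0.35 kg, flat on the bench at the start; plate 14 to 18 mm above its origin (centre of the skirt's lower edge). Its 14 mm deep skirt fits over the outside of the trough's rim with 4 mm play each side. On the trough, either way round, its origin is 116 mm above the machine's origin.
- lid_handle (a point): Centre of the lid's black handle bar: along the lid's x, 70 mm long, 14 mm wide (y), 16 mm high, 44 mm above the lid's origin; 18 mm free height beneath it.
- panel: Grey control box fixed to the bench, 120 x 120 mm, 70 mm high, with the green start button on top. Origin: on the bench under its centre.
- start (a joint): Green spring push button: 0 = up, 0.008 m = fully down (takes 6 N); springs back by itself.
- start_top (a point): Centre of the green button's top face (36 mm across), about 94 mm above the bench; pressed straight down.
- tube1: Bare steel square-tube offcut 70 (x) x 36 x 36 mm, hollow, about 0.22 kg, lying on the bench, length along its x. Origin: at its centre, 18 mm above its underside. May be absent.
- tube2: Copper-plated steel square-tube offcut 70 (x) x 36 x 36 mm, hollow, about 0.22 kg, lying on the bench, length along its x. Origin: at its centre, 18 mm above its underside. May be absent.
- channel1: Red-primed steel channel offcut 70 (x) x 36 (y) x 30 mm high, open side down, about 0.16 kg, lying on the bench, length along its x. Origin: at its centre, 15 mm above its underside. May be absent.
- channel2: Blue-painted steel channel offcut 70 (x) x 36 (y) x 30 mm high, open side down, about 0.16 kg, lying on the bench, length along its x. Origin: at its centre, 15 mm above its underside. May be absent.
- hammer: Bystander, to be left alone: hammer, 260 mm long. Origin: centre of its underside.
- wrench: Bystander, to be left alone: wrench, 200 mm long. Origin: centre of its underside.
- screwdriver: Bystander, to be left alone: red-handled screwdriver, 190 mm long. Origin: centre of its underside.
- collar: Bystander, to be left alone: dark steel pipe collar, 72 mm across, 30 mm high. Origin: centre of its underside.
- spray1: Bystander, to be left alone: black spray can with red cap, 66 mm across, 190 mm high. Origin: centre of its underside.
- spray2: Bystander, to be left alone: white spray can, 66 mm across, 190 mm high. Origin: centre of its underside.
- tin: Bystander, to be left alone: yellow tin, 90 mm across, 120 mm high. Origin: centre of its underside.

How it is judged:
By the outcome, as a careful person would: the job done as asked, in the order asked, and still so for the second after the job is handed in, with the robot touching nothing.
Of tube1, tube2, channel1, channel2 only 2 to 3 are there at a start; the rules pass over those that are not, and their reading is None.
At some moment in a run one of tube1, tube2, channel1, channel2 may be knocked a few centimetres aside while the robot is not near it.
Once in a run the grip may slacken for a moment while it holds something.
It also fails if it takes over 210 s, if anything falls off the work surface, if the arm or the gripper's body presses on something with over 40 N, if the wrist force passes 120 N, or if a joint passes its speed limit or range.

### The arm

A 7-joint arm with a two-finger parallel gripper is mounted at the origin on the work surface. World frame = base frame: x ahead of the robot, y to its left, z up, the work surface at z = 0. Lengths are in m, angles in rad, forces in N, time in s.
With the tool pointing down it reaches from about 0.4 to 0.85 m from the base axis. Payload 10.4 kg.
Tool frame: the origin (TCP) lies at the very end of the fingers, on their centre line; the grasp point (between the pads) lies 19 mm behind it; z points along the fingers, y is the direction in which the jaws open and shut (so a half turn about z gives the same grasp; the last joint's range is limited). The gripper opens to 85 mm and grips with 20 to 120 N. Pads are 22 mm wide; open, the fingers measure 114 mm over their backs; the gripper's body (76 mm by 85 mm) begins 54 mm behind the grasp point. The pads swing forward as they close: fully open they stand 13 mm farther back than shut.
Start: joints at [1.261, 0.332, -0.065, 1.46, 0.022, 1.35, -0.088], TCP at [0.177, -0.599, 0.231] pointing down, gripper open.
Joint ranges: [-2.6, 2.6], [-0.5, 2.12], [-1.47, 1.34], [0.16, 2.42], [-1.27, 4.41], [0.06, 2.06], [-2.6, 2.6]. Speed limits (rad/s): [2.22, 2.22, 2.79, 2.79, 3.14, 3.14, 3.14].

### API

Orientations are given as a unit quaternion [x, y, z, w].
In Python, from workcell import manip gives the robot as it stands.
- The arm moves only by the tool arm_command, never from a script. Its arguments are lists of equal length, an entry for each row: "slide": the shift along the tool's x, y, z in mm, a list of three; "turn": the turn about the tool's z in degrees; "grip": the closure, from 0 (fully open) to 1 (shut). In form: {"slide": [[tx, ty, tz], ...], "turn": [turn, ...], "grip": [grip, ...]}. A call has 1 to 10 rows; each row shifts and turns the commanded pose from where the row before left it, along the tool's axes as they then stand; what a row does not reach is not made up. A row lasts 1/12 s, in which the tool goes at most 41.7 mm and 7.16 degrees, less where a joint would pass 70% of its speed; a pose out of reach is approached as far as the arm can. A call with a gripper value outside its range is refused whole. The fingers move at their own pace and stop on an object; "newtons" is the grip in N (left out, the last holds). Time passes only in rows, so rows that do not move let the fingers close. It gives the time, the measured TCP pose, the force and the opening at its end, in the units of the state.
- manip.get_obs(): the state, without advancing time (a new reading comes with each control period).
- manip.camera(name): name is "scene" or "top" or "wrist"; returns the picture (480x640x3 uint8, blue, green, red); there is no depth.
- manip.camera_info(name): a dict with "fx", "fy", "cx", "cy" (pixels), "rvec" (rotation vector, rad) and "tvec" (3), from world to camera coordinates, as OpenCV has them. Camera axes: x right, y down, z forward; pixel columns grow to the right and rows downward; lengths in m; the calibration is good to about 2 mm. A picture is of the moment at which its call begins: read the wrist's pose just before it. camera_info takes no time and is no camera call; for the wrist camera it gives the pose at the moment of the call.
- manip.hand_in(): hands the job in, once; it reports no verdict.
Trained networks look in the newest picture that a camera, given by its name, has taken for a name from the list of things; names that differ only in an ending like _2 or _b are one class to them, and where a whole thing is asked for, a point or a joint stands for the part that bears it (a point fixed in the world has none). Each returns a list of dicts, best first, with "score" (0 to 1); they miss things now and then, are a little off and sometimes report something else, mostly with a low value. They report only what shows in the picture. A call takes as long as a camera call.
- manip.cut_out(target, camera): "pixels" (480x640 bool, what is visible of it).
- manip.tip_of(target, camera): "xyz" ([x, y, z] in m, in the coordinates of the camera as it stood for that picture, good to about 4 mm: a listed point, or the origin of a listed thing).
The state is a dict: "clock": time; "joint_pos": joint angles; "joint_velocities": joint speeds; "tau": joint torques, N m; "position": TCP position; "ee_rot": TCP orientation; "ft_force": force on the tool from outside, world axes, zero at the start; "torque": the same for the moment, N m; "grip_width": opening from 0.0 (shut) to 1.0 (fully open).
Only numpy, scipy, OpenCV 4.12 (cv2) and the standard library are available. Lean on these libraries where they do the work, as an engineer would, in place of code of your own. Each camera call takes 0.05 s, during which the arm holds its last target.

## Working session

There is one attempt and no reset: what is moved stays moved. The work goes in short steps, Python scripts to look and compute and a tool call to move; the robot and the scene stay as the last step left them, time stands still between calls to the robot, and variables do not carry over. Pictures are saved under pics/ and viewed, and the job is handed in when it is done.

Besides the shell and the picture viewer there is one more tool, called as name(argument=value, ...), one argument or row to a line, values as JSON. arm_command: Moves the arm, as the interface text tells. Its arguments: {"type":"object","properties":{"slide":{"type":"array","items":{"type":"array","items":{"type":"number"}}},"turn":{"type":"array","items":{"type":"number"}},"grip":{"type":"array","items":{"type":"number"}},"newtons":{"type":"number"}},"required":["slide","turn","grip"]}

```bash
ls; mkdir -p pics
cat > h.py <<'E'
import numpy as np, cv2
from workcell import manip
from scipy.spatial.transform import Rotation as R
def shot(cam,name):
    im=manip.camera(cam); cv2.imwrite('pics/'+name+'.png',im); return im
def w(cam,p,ci=None):
    ci=ci or manip.camera_info(cam)
    M=cv2.Rodrigues(np.array(ci['rvec'],float))[0]
    return M.T@(np.array(p)-np.array(ci['tvec'],float).ravel())
def proj(cam,P,ci=None):
    ci=ci or manip.camera_info(cam)
    K=np.array([[ci['fx'],0,ci['cx']],[0,ci['fy'],ci['cy']],[0,0,1.]])
    return cv2.projectPoints(np.array(P,float).reshape(-1,3),np.array(ci['rvec'],float),np.array(ci['tvec'],float),K,None)[0].reshape(-1,2)
def ray(cam,uv,z,ci=None):
    ci=ci or manip.camera_info(cam)
    M=cv2.Rodrigues(np.array(ci['rvec'],float))[0]; t=np.array(ci['tvec'],float).ravel()
    C=-M.T@t; uv=np.atleast_2d(uv)
    d=np.c_[(uv[:,0]-ci['cx'])/ci['fx'],(uv[:,1]-ci['cy'])/ci['fy'],np.ones(len(uv))]@M
    return C+d*((z-C[2])/d[:,2])[:,None]
def tip(t,cam,n=2):
    ci=manip.camera_info(cam)
    for r in manip.tip_of(t,cam)[:n]: print(t,cam,round(r['score'],2),np.round(w(cam,r['xyz'],ci),4))
def st():
    o=manip.get_obs(); e=R.from_quat(o['ee_rot'])
    print('t',round(o['clock'],2),'p',np.round(o['position'],4),'F',np.round(o['ft_force'],1),'g',round(o['grip_width'],3)); print(np.round(e.as_matrix(),3).tolist(),'j',np.round(o['joint_pos'],2))
E
python3 - <<'E'
from h import *
st()
shot('scene','s0');shot('top','t0')
for c in('scene','top'):
    print(manip.camera_info(c))
    for t in ['trough','drawer_handle','bail_hinge','bail_bar','lid','lid_handle','start_top','tube1','tube2','channel1','channel2']: tip(t,c)
st()
E
```

```text
pics
t 0.0 p [ 0.1767 -0.5991  0.2305] F [-0.7  0.8  0. ] g 1.004
[[0.959, 0.283, -0.0], [0.283, -0.959, 0.001], [-0.0, -0.001, -1.0]] j [ 1.26  0.33 -0.06  1.46  0.02  1.35 -0.09]
{'fx': 527.728584231246, 'fy': 527.728584231246, 'cx': 326.4491784195015, 'cy': 245.7408983107235, 'rvec': array([ 2.04884458,  0.96814295, -0.49748791]), 'tvec': array([-0.3283486 , -0.14229615,  1.6983575 ])}
trough scene 0.62 [0.5929 0.0119 0.0763]
drawer_handle scene 0.49 [0.4362 0.0263 0.0355]
bail_hinge scene 0.97 [0.6827 0.0087 0.1425]
bail_bar scene 0.62 [0.6973 0.0036 0.312 ]
lid scene 0.98 [ 0.6243  0.3108 -0.0011]
lid_handle scene 0.56 [0.6206 0.3122 0.0442]
start_top scene 0.79 [ 0.615  -0.307   0.0966]
tube1 scene 0.58 [0.4209 0.2167 0.0216]
tube1 scene 0.26 [ 0.2906 -0.2806  0.0019]
tube2 scene 0.58 [0.4209 0.2167 0.0216]
tube2 scene 0.26 [ 0.2906 -0.2806  0.0019]
channel1 scene 0.76 [0.3988 0.3612 0.0189]
channel1 scene 0.4 [0.2739 0.3017 0.0011]
channel2 scene 0.76 [0.3988 0.3612 0.0189]
channel2 scene 0.4 [0.2739 0.3017 0.0011]
{'fx': 600.9284452984474, 'fy': 600.9284452984474, 'cx': 326.4
[... 241 characters left out ...]
andle top 0.26 [7.891e-01 1.325e-01 5.000e-04]
bail_hinge top 0.69 [0.6865 0.0042 0.1442]
bail_bar top 0.63 [0.7033 0.0061 0.3091]
lid top 0.82 [0.625  0.3117 0.0035]
lid_handle top 0.87 [0.6259 0.3073 0.0439]
start_top top 0.62 [ 0.6137 -0.3035  0.0945]
start_top top 0.22 [0.5936 0.0138 0.0006]
tube1 top 0.58 [0.4224 0.2144 0.0169]
tube1 top 0.35 [0.4383 0.0263 0.0388]
tube2 top 0.58 [0.4224 0.2144 0.0169]
tube2 top 0.35 [0.4383 0.0263 0.0388]
channel1 top 0.85 [0.4044 0.3632 0.0178]
channel2 top 0.85 [0.4044 0.3632 0.0178]
t 1.2 p [ 0.1768 -0.5995  0.2313] F [ 0.1  0.6 -0.1] g 1.001
[[0.959, 0.283, 0.0], [0.283, -0.959, -0.0], [0.0, 0.0, -1.0]] j [ 1.26  0.33 -0.06  1.46  0.02  1.35 -0.09]
```

View pics/s0.png

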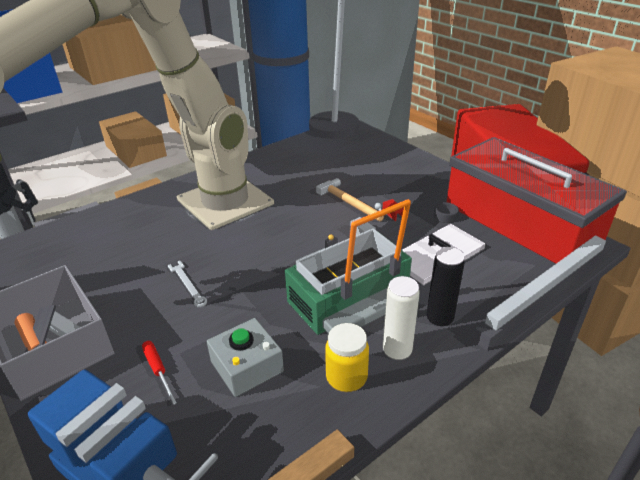

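View pics/t0.png

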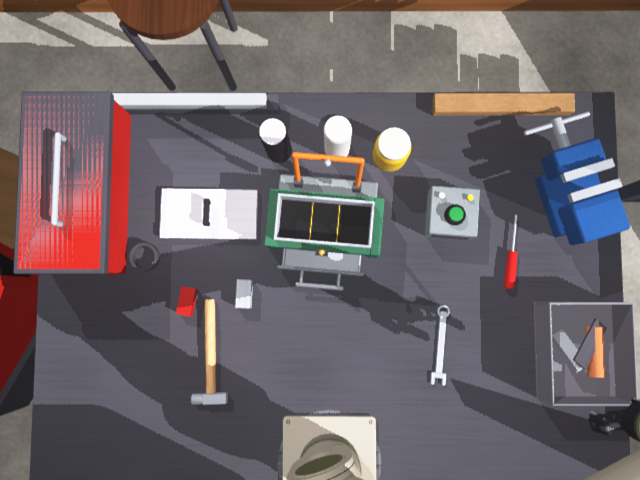

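The two pictures show the red channel at top (187,300), a steel tube at top (244,293), the lid at (208,213) and the machine at (325,220). The drawer is open and the bail is up. Next I'll zoom in for the yaws and look for any hidden offcut.

Run:
```python
from h import *
t=cv2.imread('pics/t0.png'); s=cv2.imread('pics/s0.png')
cv2.imwrite('pics/t0a.png',cv2.resize(t[130:330,140:400],None,fx=3,fy=2.9,interpolation=cv2.INTER_CUBIC)[:,:780])
cv2.imwrite('pics/s0a.png',cv2.resize(s[170:400,270:510],None,fx=2.5,fy=2.5,interpolation=cv2.INTER_CUBIC))
shot('wrist','w0')
def rect(tt,z):
    rs=manip.cut_out(tt,'top')
    for r in rs[:2]:
        m=r['pixels'].astype(np.uint8); c=max(cv2.findContours(m,0,2)[0],key=cv2.contourArea)
        b=cv2.boxPoints(cv2.minAreaRect(c)); P=ray('top',b,z)
        print(tt,round(r['score'],2),m.sum(),np.round(P[:,:2],3).tolist(),'ctr',np.round(P.mean(0)[:2],4), 'edges',[ (round(float(np.hypot(*(P[i+1]-P[i])[:2])),3),round(float(np.degrees(np.arctan2(*(P[i+1]-P[i])[[1,0]]))),1)) for i in range(2)])
rect('tube1',.036);rect('channel1',.03);rect('lid',.018);rect('lid_handle',.05);rect('trough',.1);rect('drawer_handle',.04);rect('machine',.105);rect('bail_bar',.31)
```

```text
tube1 0.58 415 [[0.457, 0.234], [0.457, 0.194], [0.389, 0.193], [0.389, 0.233]] ctr [0.4231 0.2134] edges [(0.04, -90.0), (0.067, -179.3)]
channel1 0.96 544 [[0.371, 0.389], [0.446, 0.373], [0.435, 0.327], [0.361, 0.343]] ctr [0.4034 0.3579] edges [(0.076, -11.8), (0.047, -102.8)]
channel1 0.48 11184 [[0.446, 0.176], [0.792, 0.148], [0.764, -0.151], [0.42, -0.117]] ctr [0.6057 0.014 ] edges [(0.347, -4.6), (0.3, -95.3)]
lid 0.86 4691 [[0.564, 0.433], [0.691, 0.435], [0.688, 0.185], [0.56, 0.186]] ctr [0.6258 0.3097] edges [(0.128, 0.6), (0.249, -90.9)]
lid_handle 0.77 4801 [[0.559, 0.426], [0.688, 0.428], [0.684, 0.179], [0.555, 0.179]] ctr [0.6215 0.303 ] edges [(0.129, 0.8), (0.249, -90.8)]
trough 0.74 10816 [[0.446, 0.165], [0.772, 0.14], [0.746, -0.143], [0.423, -0.112]] ctr [0.5967 0.0124] edges [(0.326, -4.4), (0.284, -95.1)]
trough 0.74 426 [[0.546, -0.422], [0.546, -0.449], [0.434, -0.446], [0.434, -0.419]] ctr [ 0.4901 -0.434 ] edges [(0.026, -90.0), (0.113, 178.4)]
drawer_handle 0.86 1870 [[0.443, 0.132], [0.536, 0.125], [0.519, -0.086], [0.427, -0.078]] ctr [0.4811 0.0234] edges [(0.092, -4.1), (0.211, -94.6)]
machine 0.94 11043 [[0.445, 0.165], [0.77, 0.142], [0.746, -0.143], [0.423, -0.115]] ctr [0.5959 0.0125] edges [(0.325, -4.0), (0.287, -94.8)]
bail_bar 0.83 695 [[0.656, 0.082], [0.716, 0.077], [0.703, -0.072], [0.643, -0.067]] ctr [0.6794 0.005 ] edges [(0.06, -4.3), (0.15, -94.9)]
```

View pics/t0a.png

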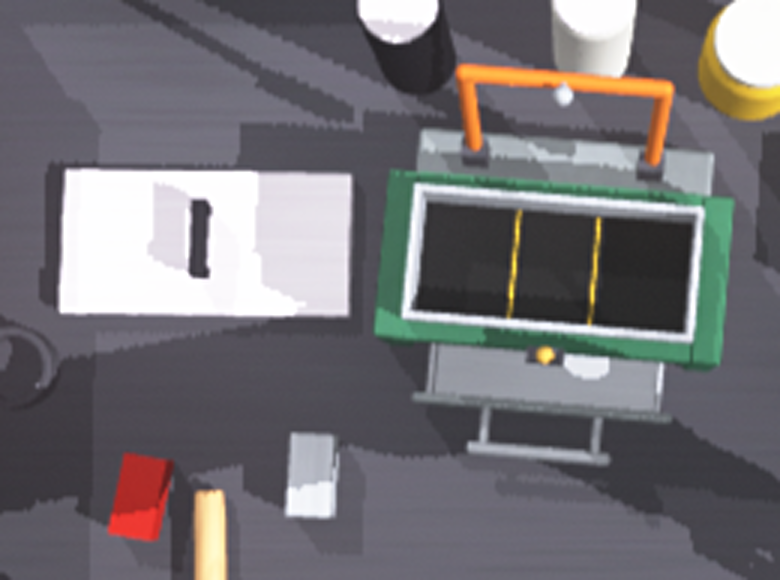

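View pics/s0a.png

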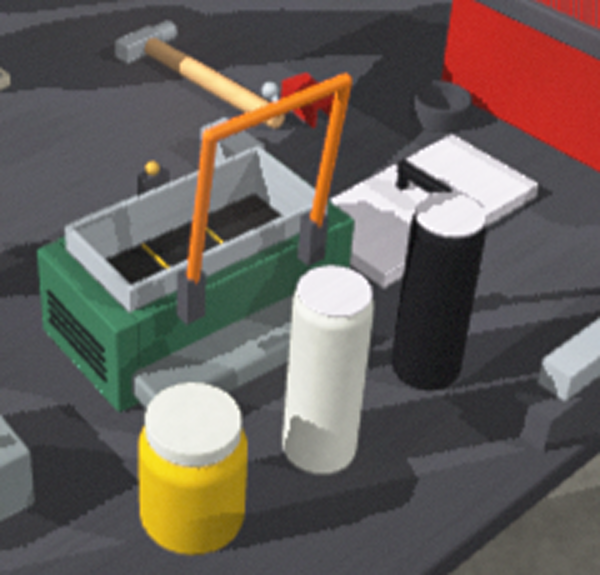

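View pics/w0.png

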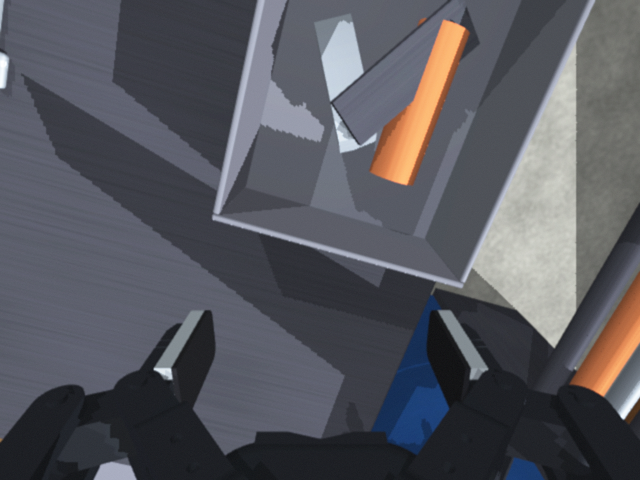

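Only two offcuts are there: bare steel tube1 and red channel1. Drawer goes first, so I'm adding a helper that works out the moves.

```bash
cat >> h.py <<'E'
YM=-4.6
def yawnow(o):
    m=R.from_quat(o['ee_rot']).as_matrix(); return np.degrees(np.arctan2(m[1,0],m[0,0]))
def plan(x,y,z,yaw):
    o=manip.get_obs(); d=np.array([x,y,z])-o['position']; a=np.radians(yaw)
    t=yawnow(o)-yaw
    tx=np.array([np.cos(a),np.sin(a),0]); ty=np.array([np.sin(a),-np.cos(a),0])
    print('turn %.1f'%t,'then slide mm', np.round([d@tx*1e3,d@ty*1e3,-d[2]*1e3],1))
def mach(c,p,yaw=YM):
    a=np.radians(yaw); return np.array([c[0]+p[0]*np.cos(a)-p[1]*np.sin(a), c[1]+p[0]*np.sin(a)+p[1]*np.cos(a)])
E
python3 - <<'E'
from h import *
ci=manip.camera_info('wrist');M=cv2.Rodrigues(np.array(ci['rvec']))[0];print('cam',-M.T@np.array(ci['tvec']).ravel(),M.tolist())
c=[.5935,.0125]
p=mach(c,[-.190,0]);print(p); plan(p[0],p[1],.231,YM)
E
```

```text
cam [ 0.25693624 -0.57521289  0.3749267 ] [[0.28436307995631416, -0.9587160327173001, -0.0010988032393858815], [-0.9073783638702133, -0.26950557209032566, 0.32253875951965916], [-0.3095192135198924, -0.0907210847767301, -0.9465556197281597]]
[0.40411201 0.0277378 ]
turn 21.0 then slide mm [ 1.763e+02 -6.434e+02  3.000e-01]
```

Run:
```python
from h import *
plan(.45,-.35,.231,16.4);plan(.41,.027,.231,16.4)
```

```text
turn 0.0 then slide mm [ 3.325e+02 -1.622e+02  3.000e-01]
turn 0.0 then slide mm [ 4.006e+02 -5.352e+02  3.000e-01]
```

arm_command(
  slide=[
    [35, -17, 0],
    [35, -17, 0],
    [35, -17, 0],
    [35, -17, 0],
    [35, -17, 0],
    [35, -17, 0],
    [35, -17, 0],
    [35, -17, 0],
    [35, -17, 0],
    [15, -8, 0],
  ],
  turn=[0, 0, 0, 0, 0, 0, 0, 0, 0, 0],
  grip=[0, 0, 0, 0, 0, 0, 1, 1, 1, 1],
)

```text
clock: 2.48
position: [0.4519, -0.3468, 0.2317]
ee_rot: [0.989, 0.146, 0.001, -0.0]
ft_force: [1.0, 1.2, 0.0]
grip_width: 0.453
```

arm_command(
  slide=[
    [7, -37, 0],
    [7, -37, 0],
    [7, -37, 0],
    [7, -37, 0],
    [7, -37, 0],
    [7, -37, 0],
    [7, -37, 0],
    [7, -37, 0],
    [7, -37, 0],
    [7, -37, 0],
  ],
  turn=[0, 0, 0, 0, 0, 0, 0, 0, 0, 0],
  grip=[1, 1, 1, 1, 1, 1, 1, 1, 1, 1],
)

```text
clock: 3.32
position: [0.4098, 0.0247, 0.2315]
ee_rot: [0.99, 0.143, 0.0, 0.0]
ft_force: [0.8, -0.3, 0.3]
grip_width: 0.003
```

arm_command(
  slide=[
    [0, 0, 0],
    [0, 0, 0],
    [0, 0, 0],
    [0, 0, 0],
    [0, 0, 0],
    [0, 0, 0],
    [0, 0, 0],
    [0, 0, 0],
    [0, 0, 0],
    [0, 0, 0],
  ],
  turn=[-7, -7, -7, -7, -7, -7, -7, -7, -7, -7],
  grip=[1, 1, 1, 1, 1, 1, 1, 1, 1, 1],
)

```text
clock: 4.15
position: [0.4103, 0.023, 0.2314]
ee_rot: [0.727, 0.687, 0.0, 0.0]
ft_force: [-0.0, -1.3, 0.5]
grip_width: 0.0
```

arm_command(
  slide=[
    [0, 0, 0],
    [0, 0, 0],
    [0, 0, 0],
    [0, 0, 0],
    [0, 0, 0],
    [0, 0, 0],
    [0, 0, 0],
    [0, 0, 0],
    [0, 0, 0],
    [0, 0, 0],
  ],
  turn=[-7, -7, -7, -7, -7, -7, -7, -7, -7, -7],
  grip=[1, 1, 1, 1, 1, 1, 1, 1, 1, 1],
)

```text
clock: 4.98
position: [0.4103, 0.023, 0.2314]
ee_rot: [0.201, 0.98, -0.0, 0.0]
ft_force: [-0.2, 0.4, -0.6]
grip_width: -0.001
```

Run:
```python
from h import *
st(); print(yawnow(manip.get_obs()))
plan(.4041,.0277,.231,180+YM)
```

```text
t 4.98 p [0.4103 0.023  0.2314] F [-0.2  0.4 -0.6] g -0.001
[[-0.919, 0.394, 0.0], [0.394, 0.919, -0.0], [-0.0, -0.0, -1.0]] j [ 0.35 -0.13 -0.47  1.96 -0.06  1.3   1.07]
156.7861024379052
turn -18.6 then slide mm [6.5 4.2 0.4]
```

arm_command(
  slide=[
    [0, 0, 0],
    [0, 0, 0],
    [0, 0, 0],
    [6, 4, 0],
    [0, 0, 40],
    [0, 0, 40],
    [0, 0, 40],
    [0, 0, 40],
    [0, 0, 35],
    [0, 0, 12],
  ],
  turn=[-6.2, -6.2, -6.2, 0, 0, 0, 0, 0, 0, 0],
  grip=[1, 1, 1, 1, 1, 1, 1, 1, 1, 1],
)

```text
clock: 5.82
position: [0.4013, 0.0276, 0.0203]
ee_rot: [0.045, 0.999, 0.0, -0.003]
ft_force: [-0.8, -0.8, -0.3]
grip_width: -0.006
```

Run:
```python
from h import *
st(); shot('scene','s1'); shot('wrist','w1'); tip('drawer_handle','scene'); tip('drawer_handle','wrist')
```

```text
t 5.82 p [0.4013 0.0276 0.0203] F [-0.8 -0.8 -0.3] g -0.006
[[-0.996, 0.09, -0.006], [0.09, 0.996, 0.0], [0.006, -0.0, -1.0]] j [ 0.29  0.14 -0.49  2.21  0.09  0.82  1.23]
drawer_handle scene 0.47 [0.4387 0.0247 0.0336]
drawer_handle wrist 0.62 [0.442  0.0287 0.0417]
```

View pics/s1.png

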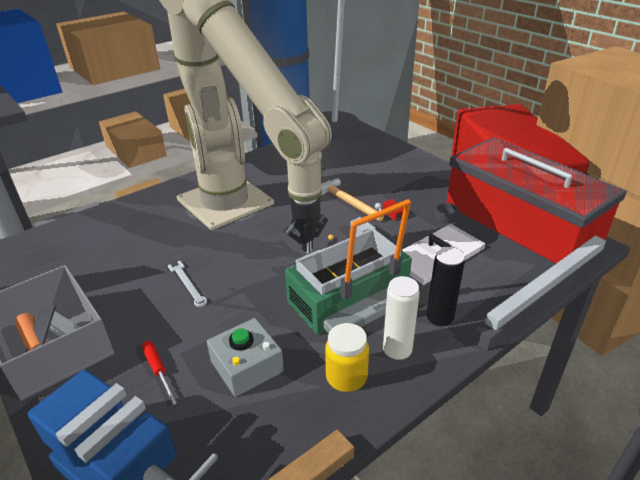

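View pics/w1.png

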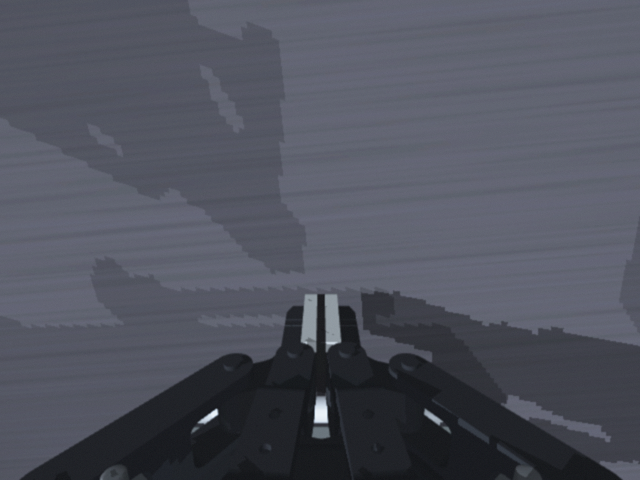

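Run:
```python
from h import *
a=np.radians(YM);A=np.array([[np.cos(a),np.sin(a)],[-np.sin(a),np.cos(a)]])
for uv in [(321.7,252.4),(321.7,255)]:
  print(A@(ray('top',uv,.122)[0,:2]-[.5935,.0125]))
# refine machine: rim inner/outer corners from t0a crop (3x,2.9x offset 140,130)
px=np.array([[413,184],[704,208],[692,340],[402,316]])/[3,2.9]+[140,130]
P=ray('top',px,.130)[:,:2];print(P,P.mean(0),[np.degrees(np.arctan2(*(P[i]-P[j])[::-1])) for i,j in((0,3),(1,2),(0,1),(3,2))],[np.hypot(*(P[i]-P[j])) for i,j in((0,3),(1,2),(0,1),(3,2))])
```

```text
[-0.07640448 -0.00059356]
[-0.08255484 -0.00109729]
[[ 0.65720537  0.12282813]
 [ 0.63724381 -0.10756198]
 [ 0.52892609 -0.09743228]
 [ 0.54849369  0.13061187]] [0.59296724 0.01211143] [np.float64(-4.095382651067293), np.float64(-5.342673424199893), np.float64(85.04812079440674), np.float64(85.09568026109775)] [np.float64(0.10898998633580931), np.float64(0.10879035146462751), np.float64(0.23125324887373777), np.float64(0.2288821167386914)]
```

arm_command(
  slide=[
    [-12, 0, 0],
    [-12, 0, 0],
    [-8, 0, 0],
    [-8, 0, 0],
    [-8, 0, 0],
    [-6, 0, 0],
    [-3, 0, 0],
    [0, 0, 0],
  ],
  turn=[0, 0, 0, 0, 0, 0, 0, 0],
  grip=[1, 1, 1, 1, 1, 1, 1, 1],
)

```text
clock: 6.68
position: [0.4622, 0.0226, 0.0245]
ee_rot: [0.043, 0.999, 0.0, 0.0]
ft_force: [-0.0, 1.0, -0.5]
grip_width: -0.0
```

arm_command(
  slide=[
    [-3, 0, 0],
    [-1, 0, 0],
    [0, 0, 0],
  ],
  turn=[0, 0, 0],
  grip=[1, 1, 1],
)

```text
clock: 6.93
position: [0.464, 0.0223, 0.0239]
ee_rot: [0.043, 0.999, -0.0, -0.002]
ft_force: [-6.2, 2.4, 4.1]
grip_width: -0.005
```

Run:
```python
from h import *
st(); shot('scene','s2'); tip('drawer_handle','scene')
```

```text
t 6.93 p [0.464  0.0223 0.0239] F [-6.2  2.4  4.1] g -0.005
[[-0.996, 0.086, -0.003], [0.086, 0.996, -0.0], [0.003, -0.001, -1.0]] j [ 0.28  0.26 -0.46  2.06  0.15  0.86  1.22]
```

arm_command(
  slide=[
    [-1.5, 0, 0],
    [0, 0, 0],
    [0, 0, 0],
  ],
  turn=[0, 0, 0],
  grip=[1, 1, 1],
)

```text
clock: 7.28
position: [0.4641, 0.0223, 0.0236]
ee_rot: [0.043, 0.999, -0.0, -0.003]
ft_force: [-12.0, 1.4, 8.1]
grip_width: 0.004
```

arm_command(
  slide=[
    [10, 0, 0],
    [20, 0, 0],
    [0, 0, -40],
    [0, 0, -40],
    [0, 0, -40],
    [0, 0, -40],
    [0, 0, -30],
  ],
  turn=[0, 0, 0, 0, 0, 0, 0],
  grip=[1, 1, 1, 1, 1, 0, 0],
)

```text
clock: 7.87
position: [0.4372, 0.0249, 0.2178]
ee_rot: [0.043, 0.999, -0.0, 0.002]
ft_force: [1.3, -0.0, 0.1]
grip_width: 0.271
```

```bash
sed -i 's/^YM=.*/YM=-4.8/' h.py
python3 - <<'E'
from h import *
st(); shot('top','t2'); shot('scene','s2');
for c in('scene','top'):
  for t in ('drawer_handle','tube1','channel1'): tip(t,c,1)
plan(.4225,.2145,.24,180)
E
```

```text
t 7.87 p [0.4372 0.0249 0.2178] F [ 1.3 -0.   0.1] g 0.271
[[-0.996, 0.086, 0.004], [0.086, 0.996, -0.0], [-0.004, -0.0, -1.0]] j [ 0.34 -0.06 -0.48  1.92 -0.03  1.27  1.35]
tube1 scene 0.62 [0.4208 0.2151 0.0228]
channel1 scene 0.46 [0.4008 0.3583 0.0181]
tube1 top 0.78 [0.4209 0.2153 0.0153]
channel1 top 0.68 [0.4014 0.3608 0.019 ]
turn -5.0 then slide mm [ 13.8 189.9 -27. ]
```

View pics/t2.png

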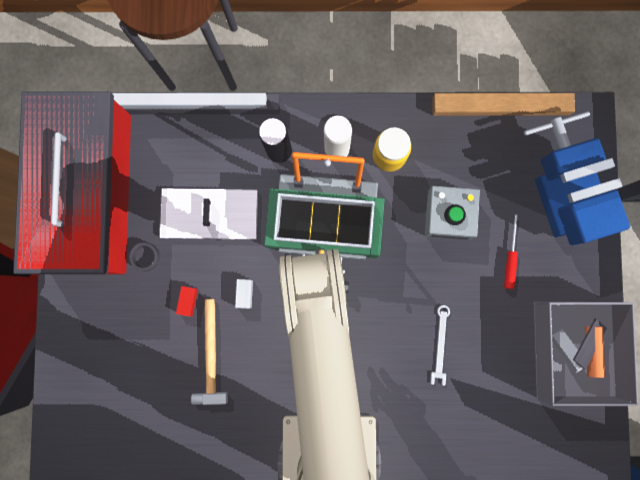

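arm_command(
  slide=[
    [3, 30, 0],
    [3, 40, 0],
    [3, 40, 0],
    [3, 40, 0],
    [2, 38, 0],
    [0, 0, 0],
    [0, 0, 0],
  ],
  turn=[-5, 0, 0, 0, 0, 0, 0],
  grip=[0, 0, 0, 0, 0, 0, 0],
)

```text
clock: 8.85
position: [0.4244, 0.2149, 0.2133]
ee_rot: [-0.003, 1.0, 0.0, -0.001]
ft_force: [-0.8, -0.6, 0.2]
grip_width: 0.998
```

```bash
cat >> h.py <<'E'
def rect(tt,z,cam,n=1):
    ci=manip.camera_info(cam)
    for r in manip.cut_out(tt,cam)[:n]:
        m=r['pixels'].astype(np.uint8); c=max(cv2.findContours(m,0,2)[0],key=cv2.contourArea)
        P=ray(cam,c.reshape(-1,2),z,ci)[:,:2].astype(np.float32)
        (cx,cy),(a,b),an=cv2.minAreaRect(P)
        print(tt,cam,round(r['score'],2),m.sum(),'ctr %.4f %.4f size %.4f %.4f ang %.1f'%(cx,cy,a,b,an))
E
python3 - <<'E'
from h import *
st(); shot('wrist','w3'); tip('tube1','wrist',2); rect('tube1',.036,'wrist')
E
```

```text
t 8.85 p [0.4244 0.2149 0.2133] F [-0.8 -0.6  0.2] g 0.998
[[-1.0, -0.005, -0.002], [-0.005, 1.0, 0.0], [0.002, 0.0, -1.0]] j [ 0.12  0.06 -0.7   1.83  0.04  1.26  0.99]
tube1 wrist 0.68 [0.4231 0.2143 0.0174]
tube1 wrist 0.74 3487 ctr 0.4194 0.2136 size 0.0384 0.0747 ang 87.3
```

View pics/w3.png

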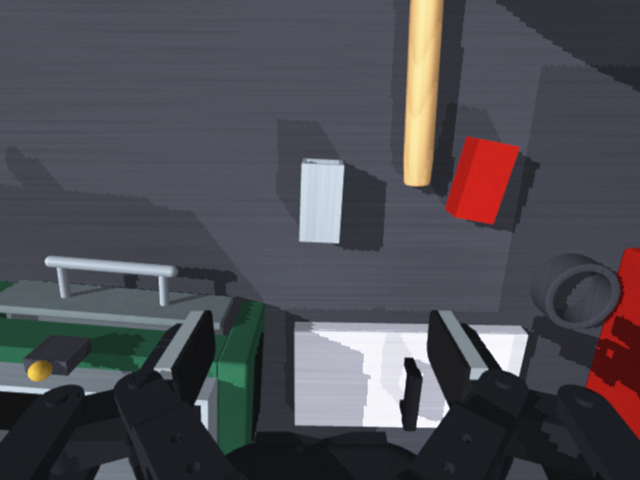

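arm_command(
  slide=[
    [2, 0, 35],
    [0, -1, 40],
    [0, 0, 40],
    [0, 0, 40],
    [0, 0, 32],
    [0, 0, 20],
    [0, 0, 0],
    [0, 0, 0],
  ],
  turn=[2.3, 0, 0, 0, 0, 0, 0, 0],
  grip=[0, 0, 0, 0, 0, 0, 0, 0.4],
  newtons=70,
)

```text
clock: 9.67
position: [0.4232, 0.2107, 0.007]
ee_rot: [0.021, 1.0, -0.0, -0.001]
ft_force: [1.1, 0.1, -0.1]
grip_width: 0.886
```

arm_command(
  slide=[
    [0, 0, 0],
    [0, 0, 0],
    [0, 0, 0],
    [0, 0, 0],
    [0, 0, 0],
    [0, 0, 0],
  ],
  turn=[0, 0, 0, 0, 0, 0],
  grip=[1, 1, 1, 1, 1, 1],
)

```text
clock: 10.17
position: [0.4249, 0.2123, 0.0091]
ee_rot: [0.02, 1.0, 0.0, 0.002]
ft_force: [-1.0, -0.7, 9.8]
grip_width: 0.407
```

arm_command(
  slide=[
    [0, 0, -20],
    [0, 0, -40],
    [0, 0, -40],
    [0, 0, -40],
    [0, 0, -40],
    [0, 0, -30],
  ],
  turn=[0, 0, 0, 0, 0, 0],
  grip=[1, 1, 1, 1, 1, 1],
)

```text
clock: 10.67
position: [0.4237, 0.2122, 0.2213]
ee_rot: [0.02, 1.0, 0.0, 0.002]
ft_force: [0.6, -0.0, -1.8]
grip_width: 0.406
```

Run:
```python
from h import *
st(); plan(.593,.0121,.22,180+YM)
```

```text
t 10.67 p [0.4237 0.2122 0.2213] F [ 0.6 -0.  -1.8] g 0.406
[[-0.999, 0.039, 0.004], [0.039, 0.999, 0.001], [-0.004, 0.001, -1.0]] j [ 0.14  0.04 -0.71  1.83  0.03  1.27  0.95]
turn 2.6 then slide mm [-185.5 -185.2    1.3]
```

arm_command(
  slide=[
    [-23, -23, 0],
    [-23, -23, 0],
    [-23, -23, 0],
    [-23, -23, 0],
    [-23, -23, 0],
    [-23, -23, 0],
    [-23, -23, 0],
    [-24, -24, 0],
    [0, 0, 0],
    [0, 0, 0],
  ],
  turn=[2.6, 0, 0, 0, 0, 0, 0, 0, 0, 0],
  grip=[1, 1, 1, 1, 1, 1, 1, 1, 1, 1],
)

```text
clock: 11.5
position: [0.5937, 0.0105, 0.2171]
ee_rot: [0.044, 0.999, -0.0, -0.0]
ft_force: [-0.5, 0.6, -2.9]
grip_width: 0.408
```

Run:
```python
from h import *
st(); plan(.593,.0121,.085,180+YM); shot('wrist','w4'); shot('scene','s4'); tip('trough','wrist');tip('tube1','wrist');rect('tube1',.2,'wrist')
```

```text
t 11.5 p [0.5937 0.0105 0.2171] F [-0.5  0.6 -2.9] g 0.408
[[-0.996, 0.088, -0.0], [0.088, 0.996, -0.0], [0.0, -0.0, -1.0]] j [ 0.32  0.32 -0.51  1.55  0.16  1.32  1.27]
turn -0.3 then slide mm [  0.8   1.5 132.1]
trough wrist 0.76 [0.5928 0.0185 0.0799]
tube1 wrist 0.91 [0.5891 0.0179 0.2275]
tube1 wrist 0.21 [ 0.5916  0.0192 -0.0022]
tube1 wrist 0.74 19534 ctr 0.6117 0.0135 size 0.0502 0.1115 ang 85.3
```

View pics/w4.png

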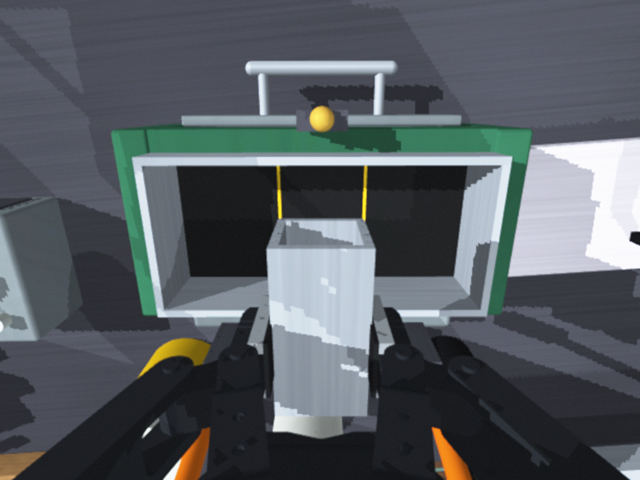

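View pics/s4.png

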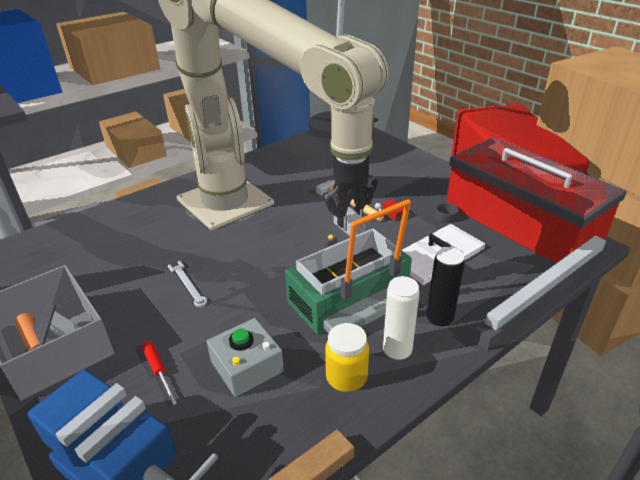

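arm_command(
  slide=[
    [0, 1, 25],
    [0, 0, 30],
    [0, 0, 30],
    [0, 0, 20],
    [0, 0, 12],
    [0, 0, 8],
    [0, 0, 4],
    [0, 0, 0],
  ],
  turn=[0, 0, 0, 0, 0, 0, 0, 0],
  grip=[1, 1, 1, 1, 1, 1, 1, 1],
)

```text
clock: 12.42
position: [0.5935, 0.014, 0.0886]
ee_rot: [0.042, 0.999, -0.0, 0.0]
ft_force: [0.2, 0.4, -2.2]
grip_width: 0.406
```

arm_command(
  slide=[
    [0, 0, 2],
    [0, 0, 1],
    [0, 0, 1],
    [0, 0, 0],
  ],
  turn=[0, 0, 0, 0],
  grip=[1, 1, 1, 1],
)

```text
clock: 12.75
position: [0.5936, 0.0137, 0.0847]
ee_rot: [0.043, 0.999, -0.0, 0.0]
ft_force: [-0.2, -0.9, -2.4]
grip_width: 0.41
```

arm_command(
  slide=[
    [0, 0, 1],
    [0, 0, 1],
    [0, 0, 0],
    [0, 0, 0],
  ],
  turn=[0, 0, 0, 0],
  grip=[1, 1, 1, 1],
)

```text
clock: 13.08
position: [0.5936, 0.0137, 0.0841]
ee_rot: [0.043, 0.999, -0.0, 0.001]
ft_force: [-7.0, -0.8, 12.9]
grip_width: 0.408
```

arm_command(
  slide=[
    [0, 0, 0],
    [0, 0, 0],
    [0, 0, 0],
    [0, 0, 0],
    [0, 0, -20],
    [0, 0, -40],
    [0, 0, -40],
    [0, 0, -40],
  ],
  turn=[0, 0, 0, 0, 0, 0, 0, 0],
  grip=[0.4, 0.4, 0.4, 0.4, 0.4, 0.4, 0.4, 0.3],
)

```text
clock: 13.75
position: [0.5929, 0.0139, 0.2238]
ee_rot: [0.042, 0.999, 0.0, -0.0]
ft_force: [0.7, 0.1, -0.6]
grip_width: 0.695
```

Run:
```python
from h import *
st(); shot('wrist','w5'); shot('top','t5');tip('tube1','wrist');rect('tube1',.111,'wrist')
for c in ('top',): tip('channel1',c); rect('channel1',.03,c)
plan(.403,.360,.21,175)
```

```text
t 13.75 p [0.5929 0.0139 0.2238] F [ 0.7  0.1 -0.6] g 0.695
[[-0.996, 0.085, -0.001], [0.085, 0.996, 0.0], [0.001, 0.0, -1.0]] j [ 0.32  0.31 -0.52  1.54  0.16  1.33  1.27]
tube1 wrist 0.88 [0.5962 0.0146 0.0993]
tube1 wrist 0.71 5019 ctr 0.5907 0.0156 size 0.0363 0.0760 ang 85.1
channel1 top 0.74 [0.4048 0.3612 0.0178]
channel1 top 0.53 [ 0.6229 -0.3119  0.0025]
turn 0.1 then slide mm [219.2 328.5  11.1]
```

View pics/w5.png

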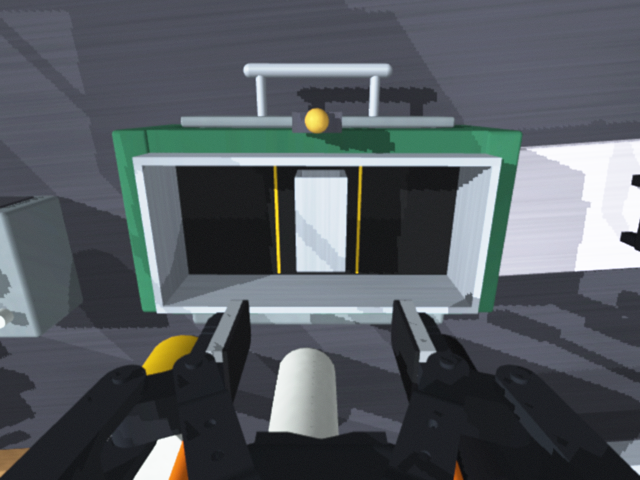

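The tube lies flat in the centre bay, at wrist (320,222) between the yellow lines. Channel next.

arm_command(
  slide=[
    [22, 33, 0],
    [22, 33, 0],
    [22, 33, 0],
    [22, 33, 0],
    [22, 33, 0],
    [22, 33, 0],
    [22, 33, 0],
    [22, 33, 0],
    [22, 33, 0],
    [20, 31, 0],
  ],
  turn=[0, 0, 0, 0, 0, 0, 0, 0, 0, 0],
  grip=[0, 0, 0, 0, 0, 0, 0, 0, 0, 0],
)

```text
clock: 14.88
position: [0.402, 0.3603, 0.221]
ee_rot: [0.042, 0.999, -0.001, -0.001]
ft_force: [0.6, 0.5, 0.9]
grip_width: 1.002
```

arm_command(
  slide=[
    [0, 0, 0],
    [0, 0, 0],
    [0, 0, 0],
  ],
  turn=[7, 0, 0],
  grip=[0, 0, 0],
)

```text
clock: 15.13
position: [0.4038, 0.3584, 0.221]
ee_rot: [0.102, 0.995, -0.001, -0.001]
ft_force: [-0.1, -0.9, 0.4]
grip_width: 1.001
```

Run:
```python
from h import *
st(); shot('wrist','w6'); tip('channel1','wrist',2); rect('channel1',.03,'wrist');print(yawnow(manip.get_obs()))
```

```text
t 15.13 p [0.4038 0.3584 0.221 ] F [-0.1 -0.9  0.4] g 1.001
[[-0.979, 0.203, -0.002], [0.203, 0.979, -0.002], [0.001, -0.002, -1.0]] j [-0.15  0.23 -0.76  1.67  0.16  1.31  0.43]
channel1 wrist 0.79 3109 ctr 0.4009 0.3611 size 0.0379 0.0744 ang 79.4
168.15030277878427
```

View pics/w6.png

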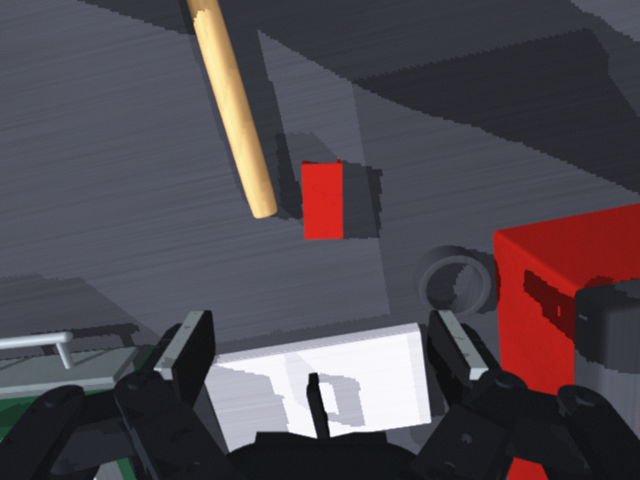

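Run:
```python
from h import *
im=cv2.imread('pics/w6.png'); cv2.imwrite('pics/w6a.png',cv2.resize(im[120:280,220:380],None,fx=4,fy=3.7,interpolation=cv2.INTER_NEAREST))
o=manip.get_obs(); M=R.from_quat(o['ee_rot']).as_matrix()
def tl(uv,z): 
    P=ray('wrist',uv,z); P=P-o['position']; return np.round((P@M)[:,:2]*1e3,1)
print('channel top corners (tool mm)',tl([(303,163),(343,163),(343,239),(304,239)],.03).tolist())
print('hammer R edge',tl([(278,213),(270,187),(275,200),(255,217),(268,217)],.012).tolist())
```

```text
channel top corners (tool mm) [[37.7, -14.3], [37.7, 21.2], [-33.7, 22.7], [-33.7, -14.3]]
hammer R edge [[-13.2, -40.2], [12.5, -46.9], [-0.2, -42.6], [-17.3, -62.9], [-17.2, -50.1]]
```

View pics/w6a.png

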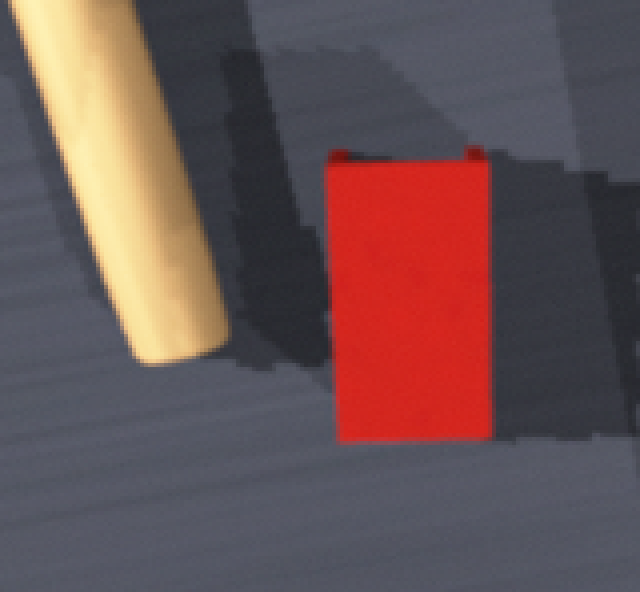

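arm_command(
  slide=[
    [2, 4, 0],
    [0, 0, 0],
    [0, 0, 0],
    [0, 0, 30],
    [0, 0, 30],
    [0, 0, 30],
    [0, 0, 20],
    [0, 0, 20],
    [0, 0, 0],
  ],
  turn=[0, 0, 0, 0, 0, 0, 0, 0, 0],
  grip=[0.43, 0.43, 0.43, 0.43, 0.43, 0.43, 0.43, 0.43, 0.43],
)

```text
clock: 16.03
position: [0.4014, 0.3615, 0.0887]
ee_rot: [0.103, 0.995, -0.002, -0.002]
ft_force: [-1.0, -1.1, -0.1]
grip_width: 0.572
```

Run:
```python
from h import *
st(); shot('wrist','w7')
```

```text
t 16.03 p [0.4014 0.3615 0.0887] F [-1.  -1.1 -0.1] g 0.572
[[-0.979, 0.205, -0.004], [0.206, 0.979, -0.004], [0.004, -0.004, -1.0]] j [-0.2   0.37 -0.72  1.81  0.28  1.07  0.34]
```

View pics/w7.png

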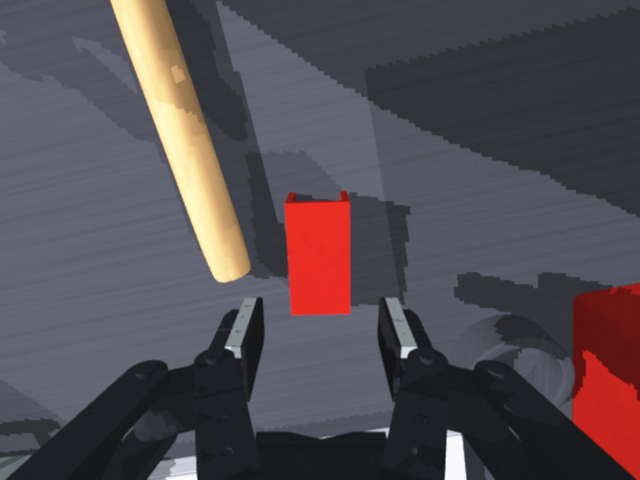

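arm_command(
  slide=[
    [0, 0, 30],
    [0, 0, 25],
    [0, 0, 15],
    [0, 0, 9],
    [0, 0, 5],
    [0, 0, 0],
  ],
  turn=[0, 0, 0, 0, 0, 0],
  grip=[0.43, 0.43, 0.43, 0.43, 0.43, 0.43],
)

```text
clock: 16.58
position: [0.4032, 0.3636, 0.0087]
ee_rot: [0.103, 0.995, 0.0, 0.0]
ft_force: [0.3, 0.4, -0.6]
grip_width: 0.57
```

arm_command(
  slide=[
    [0, 0, 0],
    [0, 0, 0],
    [0, 0, 0],
    [0, 0, 0],
    [0, 0, 0],
  ],
  turn=[0, 0, 0, 0, 0],
  grip=[1, 1, 1, 1, 1],
)

```text
clock: 17.0
position: [0.4036, 0.3642, 0.0099]
ee_rot: [0.103, 0.995, 0.001, 0.001]
ft_force: [-0.2, -0.9, 7.2]
grip_width: 0.406
```

arm_command(
  slide=[
    [0, 0, -20],
    [0, 0, -40],
    [0, 0, -40],
    [0, 0, -40],
    [0, 0, -40],
    [0, 0, -35],
  ],
  turn=[0, 0, 0, 0, 0, 0],
  grip=[1, 1, 1, 1, 1, 1],
)

```text
clock: 17.5
position: [0.4026, 0.3637, 0.2268]
ee_rot: [0.103, 0.995, 0.001, 0.001]
ft_force: [1.4, -0.4, -1.4]
grip_width: 0.403
```

Run:
```python
from h import *
st(); p=mach([.593,.0121],[0,.066]); print(p); plan(p[0],p[1],.22,180+YM)
```

```text
t 17.5 p [0.4026 0.3637 0.2268] F [ 1.4 -0.4 -1.4] g 0.403
[[-0.979, 0.205, 0.002], [0.205, 0.979, 0.001], [-0.002, 0.002, -1.0]] j [-0.15  0.23 -0.77  1.66  0.17  1.32  0.42]
[0.59852274 0.07786853]
turn -7.0 then slide mm [-219.1 -268.4    6.8]
```

arm_command(
  slide=[
    [-24, -29, 0],
    [-24, -30, 0],
    [-24, -30, 0],
    [-24, -30, 0],
    [-24, -30, 0],
    [-24, -30, 0],
    [-25, -30, 0],
    [-25, -30, 0],
    [-25, -29, 0],
    [0, 0, 0],
  ],
  turn=[-7, 0, 0, 0, 0, 0, 0, 0, 0, 0],
  grip=[1, 1, 1, 1, 1, 1, 1, 1, 1, 1],
)

```text
clock: 18.33
position: [0.5937, 0.0672, 0.223]
ee_rot: [0.053, 0.999, -0.002, 0.001]
ft_force: [-0.5, -0.9, -1.4]
grip_width: 0.4
```

Run:
```python
from h import *
st(); plan(0.5985,.0779,.085,180+YM); shot('wrist','w8')
```

```text
t 18.33 p [0.5937 0.0672 0.223 ] F [-0.5 -0.9 -1.4] g 0.4
[[-0.994, 0.106, 0.001], [0.106, 0.994, -0.003], [-0.001, -0.003, -1.0]] j [ 0.26  0.33 -0.56  1.53  0.18  1.34  1.15]
turn -1.3 then slide mm [ -3.9  11.1 138. ]
```

View pics/w8.png

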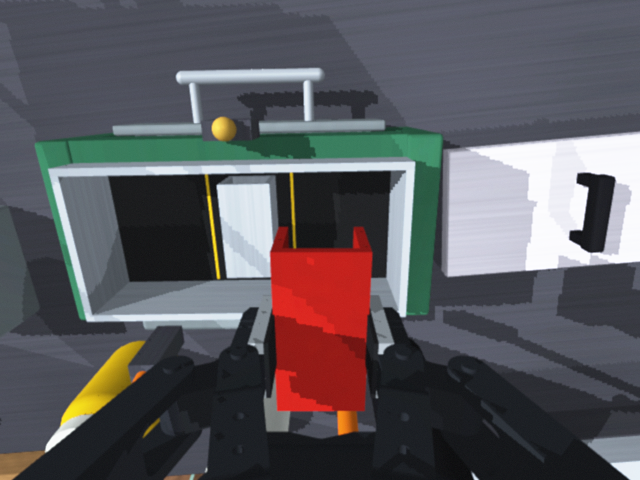

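arm_command(
  slide=[
    [-4, 10, 0],
    [0, 0, 25],
    [0, 0, 30],
    [0, 0, 30],
    [0, 0, 20],
    [0, 0, 12],
    [0, 0, 9],
    [0, 0, 4],
    [0, 0, 0],
  ],
  turn=[-1.3, 0, 0, 0, 0, 0, 0, 0, 0],
  grip=[1, 1, 1, 1, 1, 1, 1, 1, 1],
)

```text
clock: 19.13
position: [0.5953, 0.0868, 0.0935]
ee_rot: [0.036, 0.999, 0.0, 0.0]
ft_force: [0.2, 0.1, -1.6]
grip_width: 0.408
```

Run:
```python
from h import *
st(); shot('wrist','w9'); shot('scene','s9')
```

```text
t 19.13 p [0.5953 0.0868 0.0935] F [ 0.2  0.1 -1.6] g 0.408
[[-0.997, 0.072, 0.0], [0.072, 0.997, 0.0], [-0.0, 0.0, -1.0]] j [ 0.22  0.45 -0.55  1.66  0.26  1.1   1.1 ]
```

View pics/w9.png

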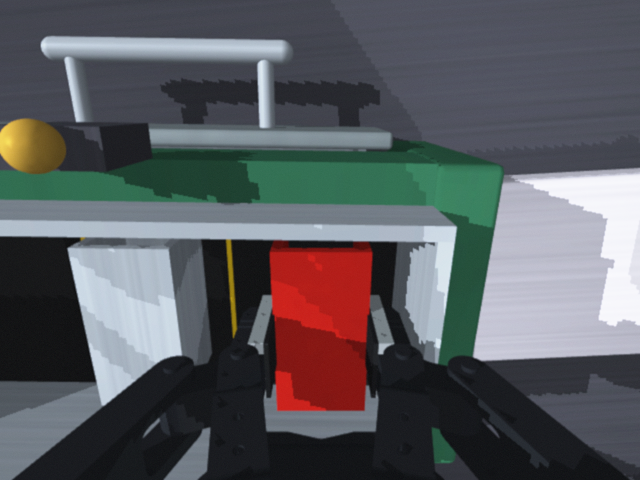

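View pics/s9.png

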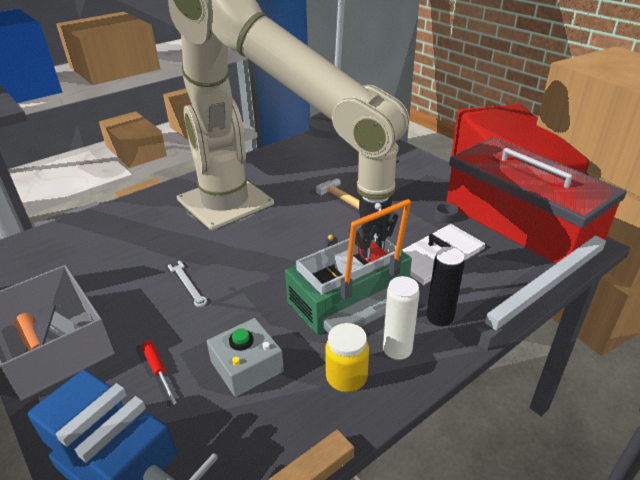

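arm_command(
  slide=[
    [-3, -9, 0],
    [0, 0, 0],
    [0, 0, 0],
    [0, 0, 0],
  ],
  turn=[0.7, 0, 0, 0],
  grip=[1, 1, 1, 1],
)

```text
clock: 19.57
position: [0.5978, 0.0765, 0.0937]
ee_rot: [0.043, 0.999, -0.0, 0.0]
ft_force: [1.1, 0.6, -0.6]
grip_width: 0.409
```

arm_command(
  slide=[
    [0, 0, 3],
    [0, 0, 2],
    [0, 0, 2],
    [0, 0, 0],
    [0, 0, 0],
  ],
  turn=[0, 0, 0, 0, 0],
  grip=[1, 1, 1, 1, 1],
)

```text
clock: 19.98
position: [0.5974, 0.0769, 0.0861]
ee_rot: [0.042, 0.999, -0.0, -0.0]
ft_force: [-0.8, 0.2, -0.7]
grip_width: 0.403
```

arm_command(
  slide=[
    [0, 0, 1],
    [0, 0, 1],
    [0, 0, 0],
    [0, 0, 0],
  ],
  turn=[0, 0, 0, 0],
  grip=[1, 1, 1, 1],
)

```text
clock: 20.32
position: [0.5977, 0.0769, 0.0849]
ee_rot: [0.042, 0.999, -0.0, 0.0]
ft_force: [-2.9, -0.7, 5.3]
grip_width: 0.406
```

arm_command(
  slide=[
    [0, 0, 0],
    [0, 0, 0],
    [0, 0, 0],
    [0, 0, 0],
    [0, 0, -20],
    [0, 0, -40],
    [0, 0, -40],
    [0, 0, -40],
  ],
  turn=[0, 0, 0, 0, 0, 0, 0, 0],
  grip=[0.45, 0.45, 0.45, 0.45, 0.45, 0.45, 0.45, 0.3],
)

```text
clock: 20.98
position: [0.5972, 0.0769, 0.2258]
ee_rot: [0.042, 0.999, 0.0, -0.0]
ft_force: [1.2, 1.0, 0.2]
grip_width: 0.678
```

Run:
```python
from h import *
st(); shot('wrist','w10'); shot('top','t10');
for t in('lid','lid_handle'): tip(t,'top');
rect('lid',.018,'top');
for t in('lid','lid_handle'): tip(t,'wrist')
plan(.623,.309,.20,180)
```

```text
t 20.98 p [0.5972 0.0769 0.2258] F [1.2 1.  0.2] g 0.678
[[-0.996, 0.085, -0.0], [0.085, 0.996, 0.0], [0.0, 0.0, -1.0]] j [ 0.25  0.34 -0.57  1.51  0.18  1.35  1.15]
lid top 0.9 [0.6253 0.3109 0.0019]
lid_handle top 0.86 [0.6264 0.3109 0.0485]
lid_handle top 0.62 [0.6245 0.3092 0.003 ]
lid top 0.92 4663 ctr 0.6258 0.3099 size 0.2473 0.1274 ang 89.1
lid_handle wrist 0.82 [0.622  0.314  0.0482]
turn -4.9 then slide mm [-26.1 232.4  22.8]
```

View pics/w10.png

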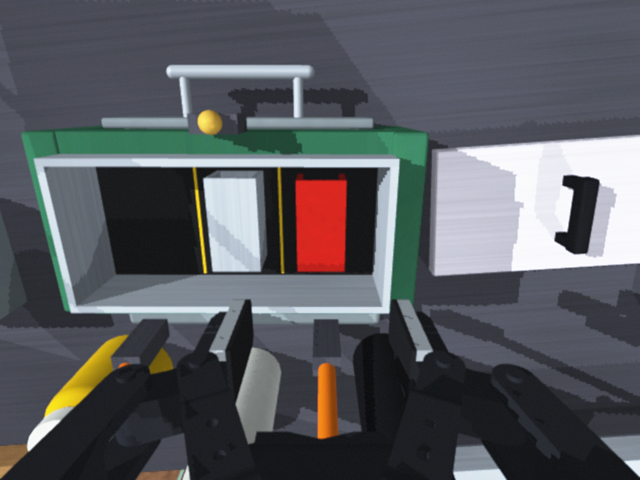

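Both offcuts lie in their bays, the tube at wrist (233,222) and the channel at (321,225). Now the lid.

arm_command(
  slide=[
    [-4, 33, 0],
    [-4, 38, 0],
    [-4, 38, 0],
    [-4, 38, 0],
    [-4, 38, 0],
    [-4, 38, 0],
    [-3, 10, 0],
    [0, 0, 0],
    [0, 0, 0],
  ],
  turn=[-4, 0, 0, 0, 0, 0, 0, 0, 0],
  grip=[0.3, 0.3, 0.3, 0.3, 0.3, 0.3, 0.3, 0.3, 0.3],
)

```text
clock: 22.08
position: [0.6297, 0.3095, 0.2224]
ee_rot: [0.007, 1.0, -0.001, -0.001]
ft_force: [-0.6, 0.4, 0.6]
grip_width: 0.694
```

Run:
```python
from h import *
st(); shot('wrist','w11')
for t in('lid','lid_handle'): tip(t,'wrist')
rect('lid',.018,'wrist'); plan(.625,.310,.10,179)
```

```text
t 22.08 p [0.6297 0.3095 0.2224] F [-0.6  0.4  0.6] g 0.694
[[-1.0, 0.014, -0.002], [0.014, 1.0, -0.001], [0.002, -0.001, -1.0]] j [-0.14  0.58 -0.61  1.21  0.32  1.45  0.85]
lid wrist 0.94 [ 0.6237  0.309  -0.0033]
lid_handle wrist 0.86 [0.6242 0.3109 0.0524]
lid wrist 0.74 34418 ctr 0.6267 0.3085 size 0.2486 0.1286 ang 89.1
turn 0.0 then slide mm [  5.9   2.7 124.1]
```

View pics/w11.png

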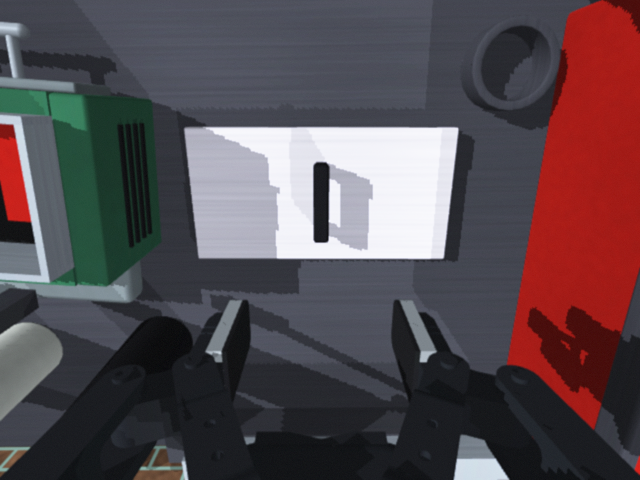

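arm_command(
  slide=[
    [4, 0, 25],
    [0, 0, 40],
    [0, 0, 40],
    [0, 0, 40],
    [0, 0, 30],
    [0, 0, 15],
    [0, 0, 6],
    [0, 0, 0],
    [0, 0, 0],
  ],
  turn=[0, 0, 0, 0, 0, 0, 0, 0, 0],
  grip=[0.3, 0.3, 0.3, 0.3, 0.3, 0.3, 0.3, 0.3, 0.3],
)

```text
clock: 23.03
position: [0.6275, 0.3094, 0.0304]
ee_rot: [0.008, 1.0, 0.001, 0.001]
ft_force: [0.2, 1.5, 0.9]
grip_width: 0.696
```

Run:
```python
from h import *
st(); shot('wrist','w12')
```

```text
t 23.03 p [0.6275 0.3094 0.0304] F [0.2 1.5 0.9] g 0.696
[[-1.0, 0.016, 0.002], [0.016, 1.0, 0.001], [-0.002, 0.001, -1.0]] j [-0.14  0.72 -0.56  1.41  0.4   1.12  0.79]
```

View pics/w12.png

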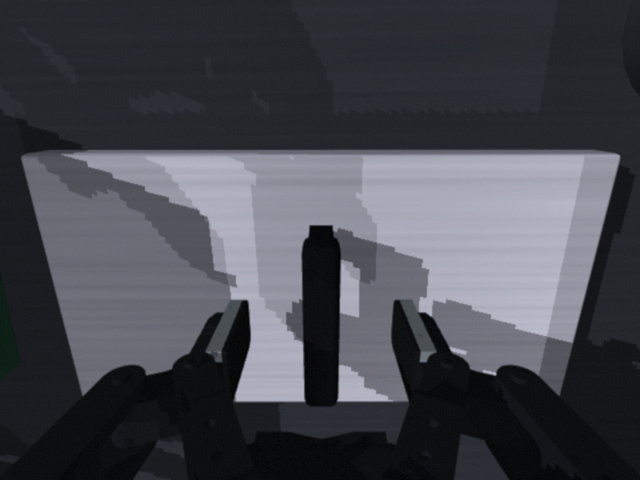

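arm_command(
  slide=[
    [1, 0, 3],
    [0, 0, 0],
    [0, 0, 0],
    [0, 0, 0],
    [0, 0, 0],
    [0, 0, 0],
    [0, 0, 0],
    [0, 0, 0],
    [0, 0, 0],
  ],
  turn=[0, 0, 0, 0, 0, 0, 0, 0, 0],
  grip=[0.3, 0.5, 0.7, 1, 1, 1, 1, 1, 1],
  newtons=100,
)

```text
clock: 23.83
position: [0.6256, 0.3093, 0.0259]
ee_rot: [0.008, 1.0, 0.0, 0.0]
ft_force: [-1.3, -0.4, 5.1]
grip_width: 0.14
```

arm_command(
  slide=[
    [0, 0, -20],
    [0, 0, -40],
    [0, 0, -40],
    [0, 0, -40],
    [0, 0, -30],
    [0, 0, 0],
  ],
  turn=[0, 0, 0, 0, 0, 0],
  grip=[1, 1, 1, 1, 1, 1],
)

```text
clock: 24.33
position: [0.6273, 0.3107, 0.2026]
ee_rot: [0.008, 1.0, 0.002, 0.004]
ft_force: [0.8, 0.9, -2.1]
grip_width: 0.141
```

Run:
```python
from h import *
st(); shot('wrist','w13'); shot('scene','s13'); tip('lid','wrist'); tip('lid','scene')
plan(.593,.0121,.195,180+YM)
```

```text
t 24.33 p [0.6273 0.3107 0.2026] F [ 0.8  0.9 -2.1] g 0.141
[[-1.0, 0.015, 0.008], [0.015, 1.0, 0.005], [-0.008, 0.005, -1.0]] j [-0.13  0.58 -0.61  1.26  0.32  1.4   0.84]
lid wrist 0.95 [0.624  0.3106 0.1695]
lid scene 0.64 [0.6228 0.3119 0.1695]
lid scene 0.45 [0.5904 0.0117 0.0743]
turn 3.9 then slide mm [   6.6 -297.8   -2.4]
```

View pics/w13.png

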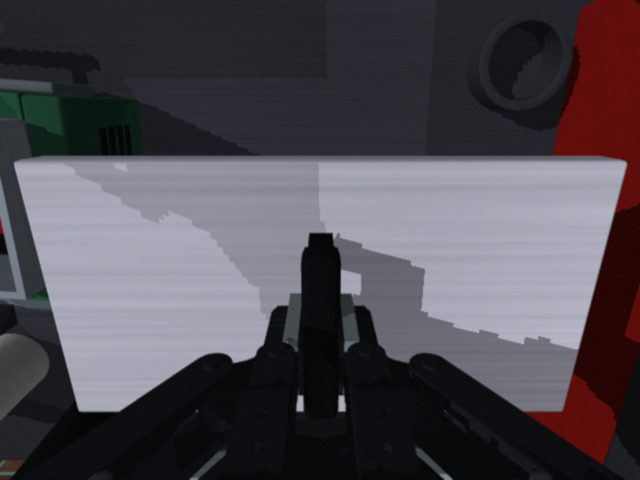

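View pics/s13.png

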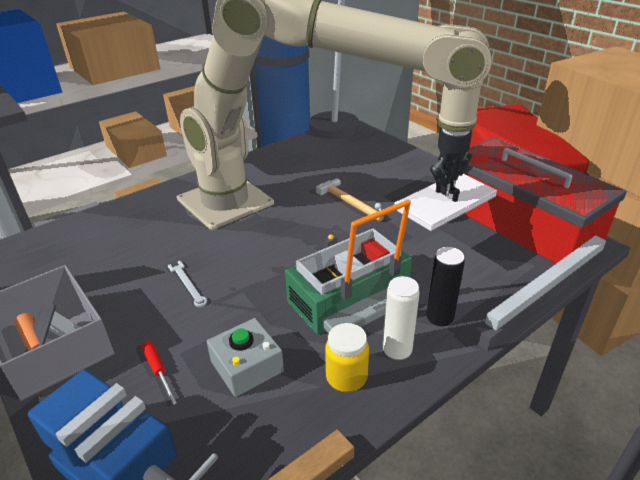

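arm_command(
  slide=[
    [4, -28, -5],
    [2, -30, 0],
    [0, -30, 0],
    [0, -30, 0],
    [0, -30, 0],
    [0, -30, 0],
    [0, -30, 0],
    [0, -30, 0],
    [0, -30, 0],
    [0, -25, 0],
  ],
  turn=[3.9, 0, 0, 0, 0, 0, 0, 0, 0, 0],
  grip=[1, 1, 1, 1, 1, 1, 1, 1, 1, 1],
)

```text
clock: 25.37
position: [0.5955, 0.0143, 0.1978]
ee_rot: [0.042, 0.999, -0.0, -0.002]
ft_force: [-0.1, -0.2, -3.8]
grip_width: 0.141
```

arm_command(
  slide=[
    [0, 0, 0],
    [0, 0, 0],
    [0, 0, 0],
  ],
  turn=[0, 0, 0],
  grip=[1, 1, 1],
)

```text
clock: 25.62
position: [0.5961, 0.0177, 0.1987]
ee_rot: [0.041, 0.999, 0.0, -0.001]
ft_force: [0.1, 0.5, -4.3]
grip_width: 0.146
```

Run:
```python
from h import *
st(); shot('wrist','w14'); shot('top','t14');shot('scene','s14'); tip('lid','wrist',1); tip('lid','scene',1); tip('lid','top',1); tip('machine','wrist',1);tip('machine','top',1)
plan(.593,.0121,.145,180+YM)
```

```text
t 25.62 p [0.5961 0.0177 0.1987] F [ 0.1  0.5 -4.3] g 0.146
[[-0.997, 0.083, -0.003], [0.083, 0.997, 0.001], [0.003, 0.0, -1.0]] j [ 0.34  0.34 -0.55  1.56  0.18  1.29  1.25]
lid wrist 0.78 [0.5961 0.0171 0.1719]
lid scene 0.66 [0.5918 0.0207 0.1725]
turn 0.1 then slide mm [ 3.4 -5.9 55.3]
```

View pics/w14.png

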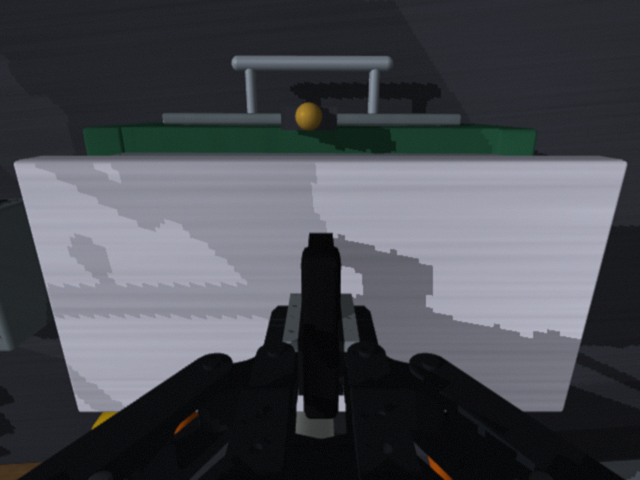

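View pics/s14.png

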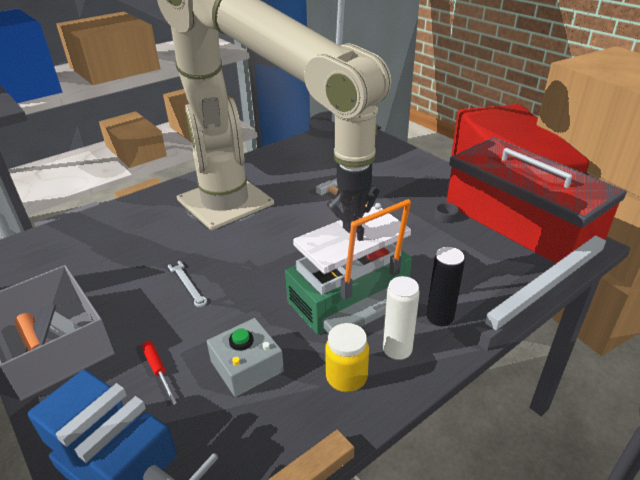

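arm_command(
  slide=[
    [3, -5, 8],
    [0, 0, 12],
    [0, 0, 12],
    [0, 0, 0],
    [0, 0, 0],
    [0, 0, 0],
  ],
  turn=[0, 0, 0, 0, 0, 0],
  grip=[1, 1, 1, 1, 1, 1],
)

```text
clock: 26.52
position: [0.5936, 0.0126, 0.1682]
ee_rot: [0.042, 0.999, 0.0, -0.0]
ft_force: [-0.2, -0.0, -4.0]
grip_width: 0.144
```

Run:
```python
from h import *
st(); shot('wrist','w15'); shot('scene','s15')
plan(.593,.0121,.145,180+YM)
```

```text
t 26.52 p [0.5936 0.0126 0.1682] F [-0.2 -0.  -4. ] g 0.144
[[-0.997, 0.083, -0.0], [0.083, 0.997, 0.0], [0.0, 0.0, -1.0]] j [ 0.34  0.36 -0.55  1.61  0.19  1.23  1.25]
turn 0.0 then slide mm [ 0.8 -0.6 23.8]
```

View pics/w15.png

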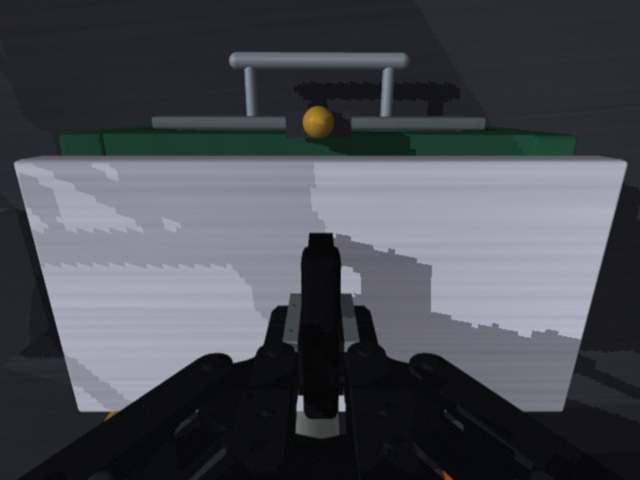

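Run:
```python
from h import *
c=[.593,.0121]
for n,p in dict(hf=(-.07,0,.105),hl=(-.07,-.14,.105),hr=(-.07,.14,.105),lidf=(-.063,0,.160),lidl=(-.063,-.123,.160),lidr=(-.063,.123,.160),lidbl=(.063,-.123,.160),lidbr=(.063,.123,.160),handle=(-.148+.035,0,.0405)).items():
    print(n,proj('wrist',[*mach(c,p),p[2]])[0].round(1))
```

```text
hf [317.5 132.9]
hl [ 55.4 132.3]
hr [578.9 133.5]
lidf [316.7 159.5]
lidl [ 10.1 158.8]
lidr [622.2 160.1]
lidbl [ 76. 409.]
lidbr [557.3 409.3]
handle [318.1  59.4]
```

arm_command(
  slide=[
    [-1, -1, 6],
    [0, 0, 6],
    [0, 0, 3],
    [0, 0, 3],
    [0, 0, 0],
    [0, 0, 0],
  ],
  turn=[0, 0, 0, 0, 0, 0],
  grip=[1, 1, 1, 1, 1, 1],
)

```text
clock: 27.12
position: [0.5943, 0.0115, 0.1501]
ee_rot: [0.042, 0.999, -0.0, -0.0]
ft_force: [-0.9, -0.2, -3.8]
grip_width: 0.143
```

Past the rim (0.156) with no contact force, so the skirt is over it. Lowering on.

arm_command(
  slide=[
    [0, 0, 3],
    [0, 0, 2],
    [0, 0, 2],
    [0, 0, 0],
    [0, 0, 0],
  ],
  turn=[0, 0, 0, 0, 0],
  grip=[1, 1, 1, 1, 1],
)

```text
clock: 27.53
position: [0.5944, 0.0114, 0.1432]
ee_rot: [0.042, 0.999, -0.0, -0.0]
ft_force: [0.3, 0.6, -3.7]
grip_width: 0.14
```

arm_command(
  slide=[
    [0, 0, 1.5],
    [0, 0, 1.5],
    [0, 0, 0],
    [0, 0, 0],
  ],
  turn=[0, 0, 0, 0],
  grip=[1, 1, 1, 1],
)

```text
clock: 27.87
position: [0.5947, 0.0114, 0.1419]
ee_rot: [0.042, 0.999, -0.0, 0.001]
ft_force: [-5.9, -0.3, 7.9]
grip_width: 0.142
```

arm_command(
  slide=[
    [0, 0, -1],
    [0, 0, 0],
    [0, 0, 0],
    [0, 0, 0],
    [0, 0, -20],
    [0, 0, -40],
    [0, 0, -40],
    [0, 0, -40],
    [0, 0, -40],
  ],
  turn=[0, 0, 0, 0, 0, 0, 0, 0, 0],
  grip=[0.5, 0.5, 0.5, 0.5, 0.5, 0.5, 1, 1, 1],
)

```text
clock: 28.62
position: [0.5941, 0.0115, 0.3234]
ee_rot: [0.041, 0.999, -0.0, 0.0]
ft_force: [2.0, 0.5, 0.1]
grip_width: 0.079
```

Run:
```python
from h import *
st(); shot('wrist','w16'); shot('scene','s16'); shot('top','t16'); 
for c in('wrist','scene','top'): tip('lid',c,1); tip('bail_bar',c,1)
```

```text
t 28.62 p [0.5941 0.0115 0.3234] F [2.  0.5 0.1] g 0.079
[[-0.997, 0.083, 0.0], [0.083, 0.997, -0.0], [-0.0, -0.0, -1.0]] j [ 0.35  0.28 -0.56  1.37  0.15  1.53  1.29]
lid wrist 0.94 [0.598  0.0165 0.1144]
lid scene 0.86 [0.5909 0.012  0.1137]
bail_bar scene 0.81 [0.6997 0.0026 0.311 ]
lid top 0.21 [ 0.7808 -0.1592  0.0041]
```

View pics/w16.png

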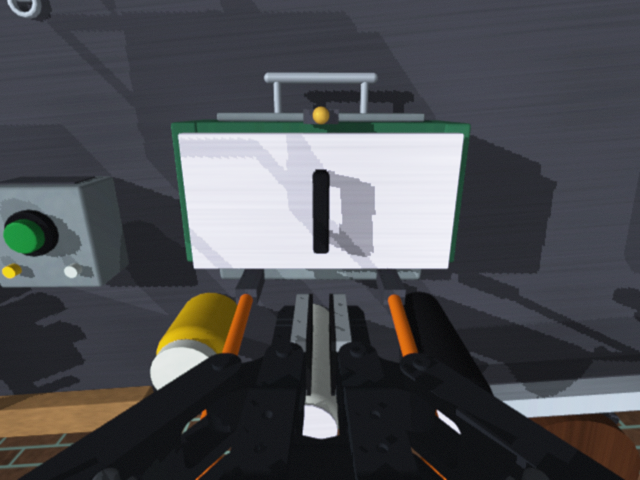

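View pics/s16.png

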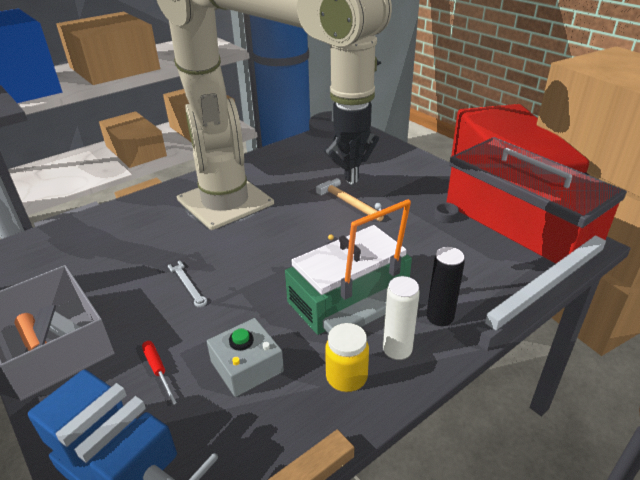

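Lid sits squarely: plate level, origin about 0.114 m, margins even in wrist view around (320,200). Now over and behind the bail bar.

arm_command(
  slide=[
    [0, 0, -35],
    [0, 0, -15],
    [-25, 0, 0],
    [-30, 0, 0],
    [-30, 0, 0],
    [-30, 0, 0],
    [-30, 0, 0],
    [0, 0, 0],
    [0, 0, 0],
  ],
  turn=[0, 0, 0, 0, 0, 0, 0, 0, 0],
  grip=[1, 1, 1, 1, 1, 1, 1, 1, 1],
)

```text
clock: 29.82
position: [0.7399, -0.0003, 0.3673]
ee_rot: [0.041, 0.999, 0.0, -0.002]
ft_force: [0.3, 0.9, -0.4]
grip_width: 0.002
```

Run:
```python
from h import *
st(); shot('wrist','w17'); tip('bail_bar','wrist',1); p=mach([.593,.0121],[.145,0]); print(p); plan(*p,.29,180+YM)
```

```text
t 29.82 p [ 7.399e-01 -3.000e-04  3.673e-01] F [ 0.3  0.9 -0.4] g 0.002
[[-0.997, 0.083, -0.005], [0.083, 0.997, 0.001], [0.005, 0.0, -1.0]] j [ 0.16  0.65 -0.5   0.76  0.3   1.79  1.3 ]
bail_bar wrist 0.6 [0.702  0.007  0.3153]
[ 7.37491465e-01 -3.32872832e-05]
turn 0.1 then slide mm [ 1.1  0.1 81. ]
```

View pics/w17.png

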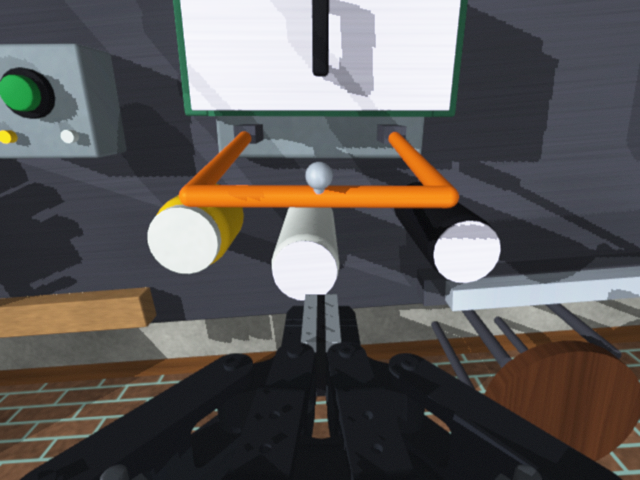

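arm_command(
  slide=[
    [0, 0, 25],
    [0, 0, 30],
    [0, 0, 22],
    [0, 0, 0],
    [12, 0, 0],
    [12, 0, 0],
    [12, 0, 0],
    [12, 0, 0],
    [0, 0, 0],
  ],
  turn=[0, 0, 0, 0, 0, 0, 0, 0, 0],
  grip=[1, 1, 1, 1, 1, 1, 1, 1, 1],
)

```text
clock: 30.67
position: [0.6899, 0.0037, 0.2983]
ee_rot: [0.041, 0.999, -0.0, 0.002]
ft_force: [-0.6, 0.6, 1.0]
grip_width: 0.0
```

arm_command(
  slide=[
    [10, 0, 1],
    [10, 0, 2],
    [10, 0, 2],
    [10, 0, 3],
    [10, 0, 4],
    [10, 0, 5],
    [9, 0, 5],
    [9, 0, 6],
    [9, 0, 6],
    [0, 0, 0],
  ],
  turn=[0, 0, 0, 0, 0, 0, 0, 0, 0, 0],
  grip=[1, 1, 1, 1, 1, 1, 1, 1, 1, 1],
)

```text
clock: 31.5
position: [0.6035, 0.0108, 0.2613]
ee_rot: [0.041, 0.999, -0.0, 0.0]
ft_force: [-1.2, -0.1, 0.1]
grip_width: -0.0
```

Run:
```python
from h import *
st(); shot('wrist','w18');shot('scene','s18'); tip('bail_bar','wrist',1);tip('bail_bar','scene',1); a=np.radians(YM);o=manip.get_obs()['position'];print('xm',(o[:2]-[.593,.0121])@[np.cos(a),np.sin(a)])
```

```text
t 31.5 p [0.6035 0.0108 0.2613] F [-1.2 -0.1  0.1] g -0.0
[[-0.997, 0.082, 0.001], [0.082, 0.997, -0.001], [-0.001, -0.001, -1.0]] j [ 0.36  0.32 -0.57  1.45  0.18  1.42  1.27]
bail_bar wrist 0.77 [0.5878 0.0178 0.2854]
bail_bar scene 0.64 [0.5837 0.0139 0.2849]
xm 0.012187717123000524
```

View pics/s18.png

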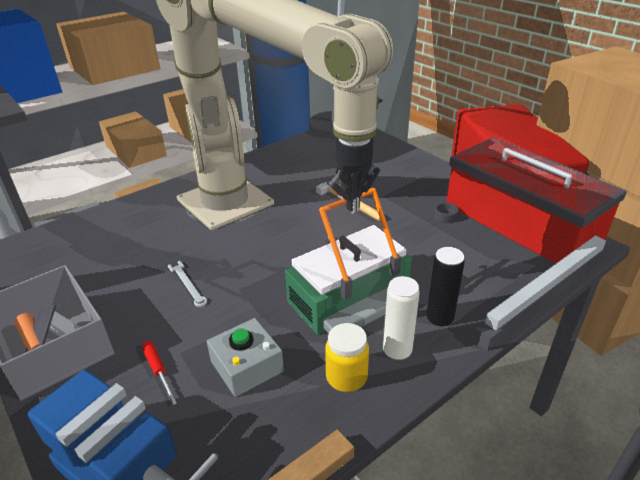

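View pics/w18.png

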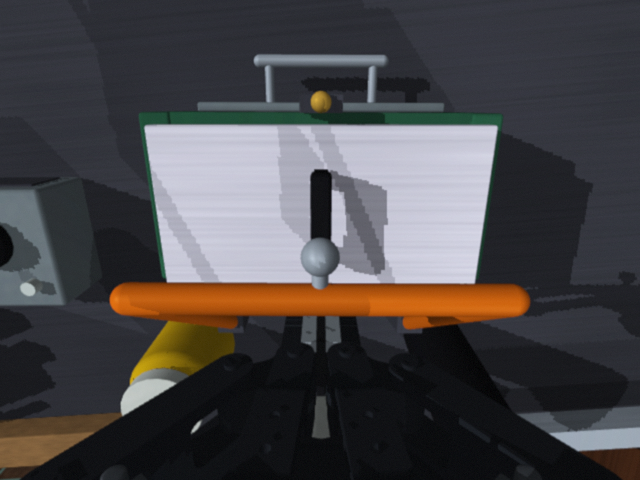

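arm_command(
  slide=[
    [9, 0, 7],
    [9, 0, 7],
    [8, 0, 8],
    [8, 0, 8],
    [0, 0, 0],
    [-10, 0, 0],
    [0, 0, -30],
    [0, 0, -30],
    [0, 0, 0],
  ],
  turn=[0, 0, 0, 0, 0, 0, 0, 0, 0],
  grip=[1, 1, 1, 1, 1, 1, 1, 1, 1],
)

```text
clock: 32.45
position: [0.5831, 0.0131, 0.2968]
ee_rot: [0.042, 0.999, 0.0, 0.004]
ft_force: [0.8, 0.2, 0.8]
grip_width: -0.002
```

Run:
```python
from h import *
st(); shot('wrist','w19');shot('scene','s19'); tip('bail_bar','wrist',1);tip('bail_bar','scene',1); a=np.radians(YM);o=manip.get_obs()['position'];print('xm',(o[:2]-[.593,.0121])@[np.cos(a),np.sin(a)])
```

```text
t 32.45 p [0.5831 0.0131 0.2968] F [0.8 0.2 0.8] g -0.002
[[-0.997, 0.083, 0.008], [0.083, 0.997, 0.0], [-0.008, 0.001, -1.0]] j [ 0.38  0.26 -0.58  1.45  0.14  1.46  1.28]
bail_bar wrist 0.91 [0.5567 0.015  0.249 ]
bail_bar scene 0.58 [0.5497 0.0167 0.251 ]
xm -0.01233214618488692
```

View pics/w19.png

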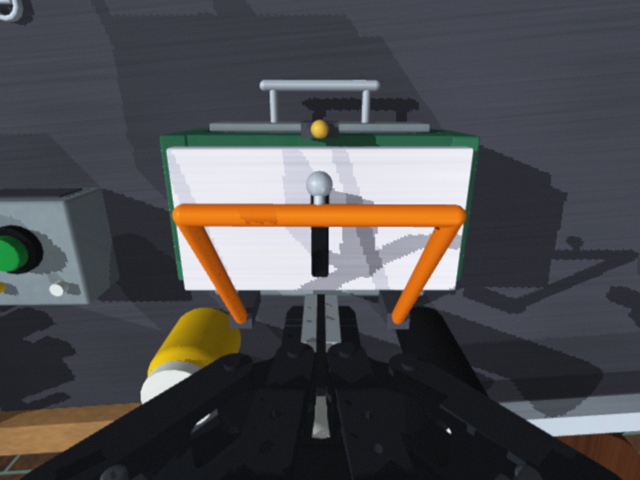

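arm_command(
  slide=[
    [28, 0, 0],
    [0, 0, 0],
    [2, 0, 20],
    [2, 0, 16],
    [6, 0, 9],
    [6, 0, 10],
    [5, 0, 10],
    [4, 0, 10],
    [4, 0, 10],
    [0, 0, 0],
  ],
  turn=[0, 0, 0, 0, 0, 0, 0, 0, 0, 0],
  grip=[1, 1, 1, 1, 1, 1, 1, 1, 1, 1],
)

```text
clock: 33.48
position: [0.5222, 0.0172, 0.203]
ee_rot: [0.041, 0.999, -0.0, -0.002]
ft_force: [-1.1, 0.5, -0.2]
grip_width: -0.0
```

Run:
```python
from h import *
st(); shot('wrist','w20');shot('scene','s20'); tip('bail_bar','wrist',1);tip('bail_bar','scene',1); a=np.radians(YM);o=manip.get_obs()['position'];print('xm',(o[:2]-[.593,.0121])@[np.cos(a),np.sin(a)])
```

```text
t 33.48 p [0.5222 0.0172 0.203 ] F [-1.1  0.5 -0.2] g -0.0
[[-0.997, 0.083, -0.003], [0.083, 0.997, -0.0], [0.003, -0.0, -1.0]] j [ 0.42  0.18 -0.59  1.74  0.1   1.26  1.29]
bail_bar wrist 0.79 [0.5253 0.0215 0.1993]
bail_bar scene 0.79 [0.52   0.02   0.1995]
xm -0.0689647542454684
```

View pics/w20.png

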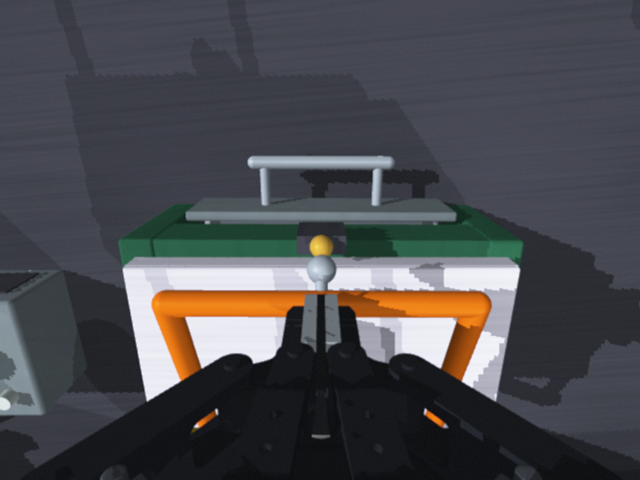

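arm_command(
  slide=[
    [4, 0, 8],
    [3, 0, 8],
    [2, 0, 8],
    [1, 0, 8],
    [1, 0, 4],
    [0, 0, 0],
  ],
  turn=[0, 0, 0, 0, 0, 0],
  grip=[1, 1, 1, 1, 1, 1],
)

```text
clock: 34.18
position: [0.5119, 0.0182, 0.168]
ee_rot: [0.042, 0.999, -0.0, -0.001]
ft_force: [-0.3, -0.3, -0.1]
grip_width: 0.002
```

arm_command(
  slide=[
    [0, 0, 3],
    [0, 0, 2],
    [0, 0, 2],
    [0, 0, 0],
  ],
  turn=[0, 0, 0, 0],
  grip=[1, 1, 1, 1],
)

```text
clock: 34.52
position: [0.5127, 0.0183, 0.1626]
ee_rot: [0.042, 0.999, -0.0, -0.0]
ft_force: [-1.8, -0.0, 3.8]
grip_width: 0.003
```

arm_command(
  slide=[
    [0, 0, 3],
    [0, 0, 2],
    [0, 0, 2],
    [0, 0, 0],
  ],
  turn=[0, 0, 0, 0],
  grip=[1, 1, 1, 1],
)

```text
clock: 34.85
position: [0.5126, 0.0183, 0.1555]
ee_rot: [0.042, 0.999, -0.0, -0.0]
ft_force: [-0.1, 0.2, 0.3]
grip_width: -0.002
```

arm_command(
  slide=[
    [0, 0, 2],
    [0, 0, 2],
    [0, 0, 0],
  ],
  turn=[0, 0, 0],
  grip=[1, 1, 1],
)

```text
clock: 35.1
position: [0.5127, 0.0182, 0.1509]
ee_rot: [0.042, 0.999, -0.0, -0.0]
ft_force: [0.0, -0.5, -0.6]
grip_width: 0.001
```

arm_command(
  slide=[
    [0, 0, 1.5],
    [0, 0, 1.5],
    [0, 0, 0],
    [0, 0, 0],
  ],
  turn=[0, 0, 0, 0],
  grip=[1, 1, 1, 1],
)

```text
clock: 35.43
position: [0.513, 0.0182, 0.1488]
ee_rot: [0.042, 0.999, -0.0, 0.0]
ft_force: [-3.6, -0.8, 7.1]
grip_width: 0.001
```

Run:
```python
from h import *
st(); shot('wrist','w21');shot('scene','s21'); tip('bail_bar','wrist',1);tip('bail_bar','scene',1)
im=cv2.imread('pics/s21.png'); cv2.imwrite('pics/s21a.png',cv2.resize(im[170:340,250:450],None,fx=3.5,fy=3.5,interpolation=cv2.INTER_CUBIC))
```

```text
t 35.43 p [0.513  0.0182 0.1488] F [-3.6 -0.8  7.1] g 0.001
[[-0.997, 0.083, 0.001], [0.083, 0.997, -0.0], [-0.001, -0.0, -1.0]] j [ 0.41  0.2  -0.59  1.83  0.12  1.14  1.27]
bail_bar wrist 0.69 [0.5163 0.0207 0.149 ]
bail_bar scene 0.92 [0.5112 0.0215 0.1446]
```

View pics/w21.png

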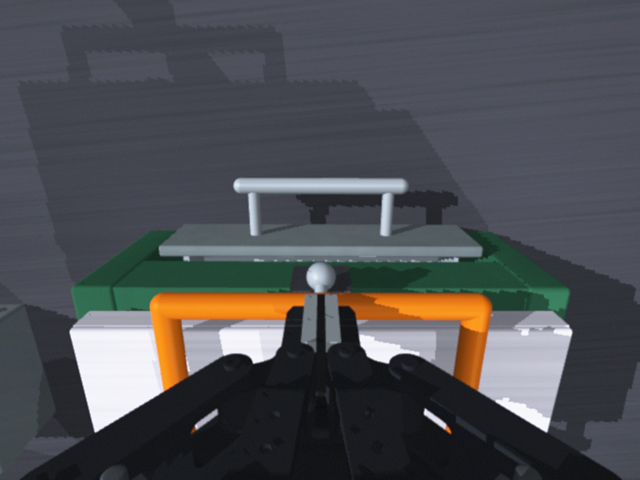

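View pics/s21a.png

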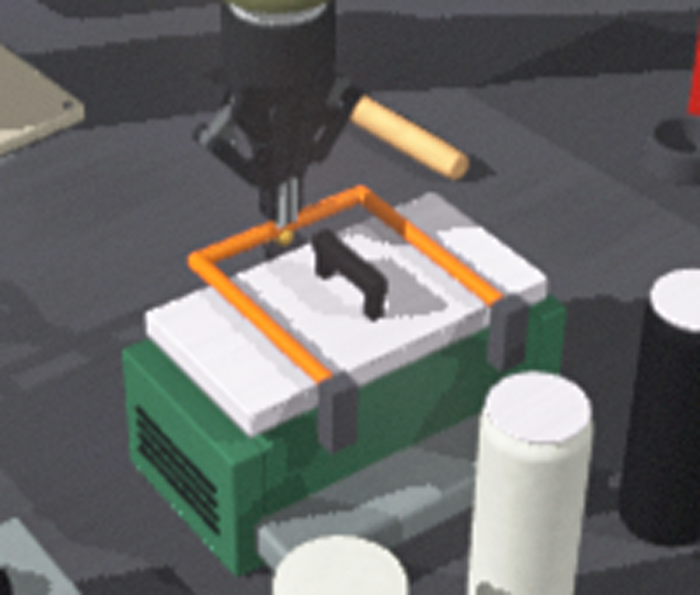

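arm_command(
  slide=[
    [0, 0, 1.5],
    [0, 0, 0],
    [0, 0, 0],
  ],
  turn=[0, 0, 0],
  grip=[1, 1, 1],
)

```text
clock: 35.88
position: [0.5131, 0.0182, 0.1484]
ee_rot: [0.042, 0.999, -0.0, 0.001]
ft_force: [-8.0, 0.2, 18.7]
grip_width: -0.003
```

arm_command(
  slide=[
    [0, 0, -20],
    [0, 0, -40],
    [0, 0, -40],
    [0, 0, -40],
    [0, 0, -30],
    [0, 0, 0],
  ],
  turn=[0, 0, 0, 0, 0, 0],
  grip=[1, 1, 1, 1, 1, 1],
)

```text
clock: 36.38
position: [0.5149, 0.0187, 0.3232]
ee_rot: [0.042, 0.999, -0.0, 0.005]
ft_force: [0.3, 0.9, 0.3]
grip_width: -0.002
```

Run:
```python
from h import *
st(); shot('wrist','w22');shot('scene','s22'); tip('bail_bar','wrist',1);tip('bail_bar','scene',1);shot('top','t22');tip('bail_bar','top',1); tip('start_top','top',1);tip('start_top','scene',1)
im=cv2.imread('pics/s22.png'); cv2.imwrite('pics/s22a.png',cv2.resize(im[170:340,250:450],None,fx=3.5,fy=3.5,interpolation=cv2.INTER_CUBIC))
c=[.593,.0121]
for z in(.143,.148,.155): print(z,proj('scene',[*mach(c,(-.08,-.07)),z])[0],proj('scene',[*mach(c,(-.08,.07)),z])[0])
```

```text
t 36.38 p [0.5149 0.0187 0.3232] F [0.3 0.9 0.3] g -0.002
[[-0.996, 0.083, 0.009], [0.083, 0.997, -0.0], [-0.009, 0.0, -1.0]] j [ 0.43  0.09 -0.59  1.58  0.05  1.48  1.33]
bail_bar wrist 0.85 [0.5138 0.0205 0.1406]
bail_bar scene 0.95 [0.5108 0.0185 0.145 ]
start_top top 0.63 [ 0.6131 -0.3066  0.0987]
start_top scene 0.52 [ 0.6131 -0.3068  0.0956]
0.143 [305.63729444 244.99321656] [352.44618659 225.71094063]
0.148 [305.56107301 243.33169325] [352.47984166 224.0830212 ]
0.155 [305.45375082 240.99221543] [352.52721643 221.79146978]
```

View pics/w22.png

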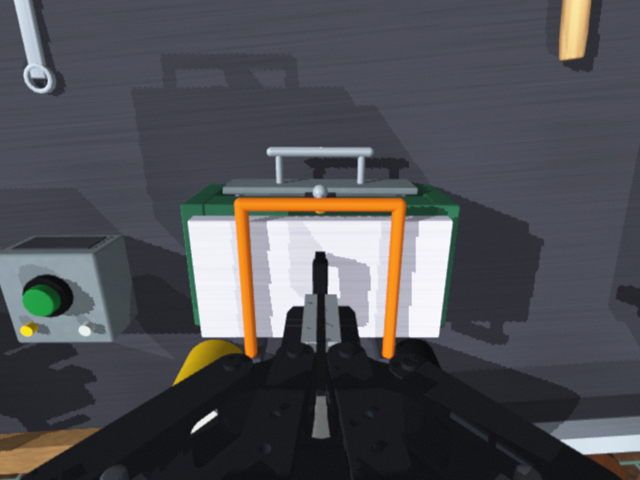

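View pics/s22a.png

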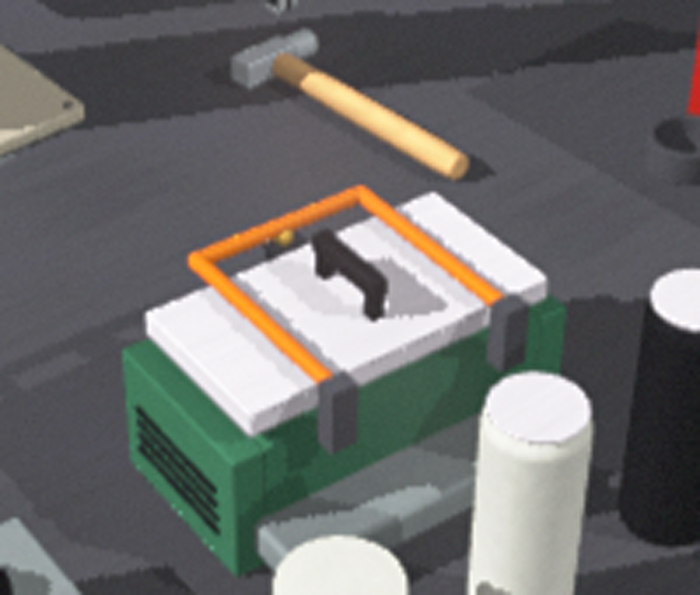

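Run:
```python
from h import *
plan(.613,-.306,.2,180+YM)
```

```text
turn 0.0 then slide mm [-127.4 -314.6  115.8]
```

View pics/t22.png

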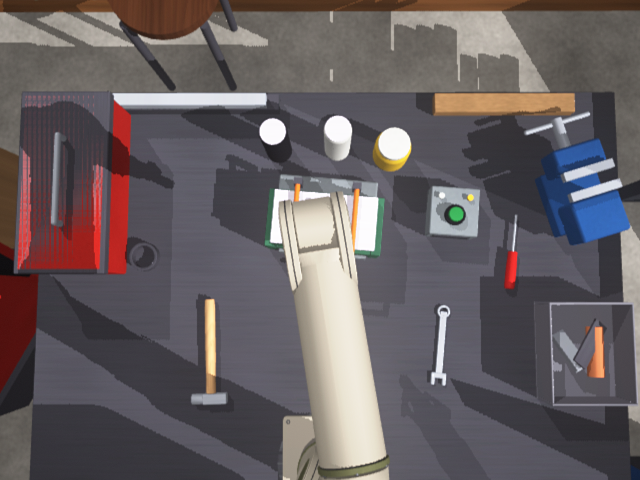

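arm_command(
  slide=[
    [-14, -30, 0],
    [-14, -35, 0],
    [-14, -35, 0],
    [-14, -35, 0],
    [-14, -35, 0],
    [-14, -35, 0],
    [-14, -35, 0],
    [-14, -35, 0],
    [-14, -35, 0],
    [0, -5, 0],
  ],
  turn=[0, 0, 0, 0, 0, 0, 0, 0, 0, 0],
  grip=[1, 1, 1, 1, 1, 1, 1, 1, 1, 1],
)

```text
clock: 37.62
position: [0.6112, -0.3137, 0.3135]
ee_rot: [0.045, 0.999, -0.001, -0.002]
ft_force: [0.7, -0.8, -0.0]
grip_width: -0.001
```

arm_command(
  slide=[
    [0, 0, 30],
    [0, 0, 40],
    [0, 0, 40],
    [0, 0, 0],
    [0, 0, 0],
  ],
  turn=[0, 0, 0, 0, 0],
  grip=[1, 1, 1, 1, 1],
)

```text
clock: 38.03
position: [0.6109, -0.3058, 0.2051]
ee_rot: [0.042, 0.999, 0.001, -0.002]
ft_force: [0.2, 0.8, 1.9]
grip_width: 0.008
```

Run:
```python
from h import *
st(); im=shot('wrist','w23'); tip('start_top','wrist',1);shot('scene','s23');tip('start_top','scene',1)
h=cv2.cvtColor(im,cv2.COLOR_BGR2HSV); m=cv2.inRange(h,(50,120,40),(75,255,255)); n,l,s,c=cv2.connectedComponentsWithStats(m); i=1+s[1:,4].argmax(); print(s[i],c[i],ray('wrist',c[i],.094)); plan(.613,-.306,.105,180+YM)
tip('drawer_handle','scene',1);tip('bail_bar','scene',1);tip('lid','scene',1)
```

```text
t 38.03 p [ 0.6109 -0.3058  0.2051] F [0.2 0.8 1.9] g 0.008
[[-0.997, 0.083, -0.004], [0.083, 0.997, 0.002], [0.005, 0.002, -1.0]] j [ 0.66  0.51 -0.39  1.3   0.19  1.37  1.77]
start_top wrist 0.9 [ 0.6133 -0.3109  0.0986]
start_top scene 0.66 [ 0.6108 -0.306   0.0944]
[ 292  208   51   51 2046] [316.7688172  233.20039101] [[ 0.61685608 -0.3085364   0.094     ]]
turn 0.0 then slide mm [  0.5   0.5 105.2]
drawer_handle scene 0.39 [0.5922 0.0125 0.1589]
bail_bar scene 0.83 [0.5088 0.0235 0.1444]
lid scene 0.74 [0.5933 0.0139 0.1139]
```

View pics/w23.png

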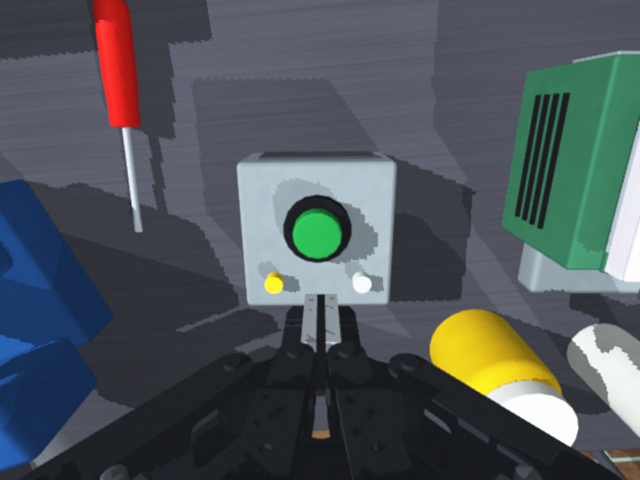

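View pics/s23.png

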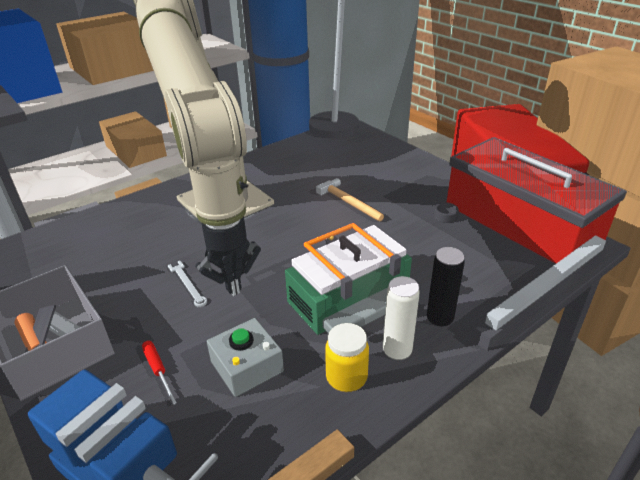

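Run:
```python
from h import *
im=shot('top','t23'); tip('drawer_handle','top',1); tip('lid','top',1);tip('bail_bar','top',1)
p=mach([.593,.0121],(-.113,0)); print(p, proj('top',[*p,.035]), proj('top',[*mach([.593,.0121],(-.08,.07)),.143]))
cv2.imwrite('pics/t23a.png',cv2.resize(im[160:300,240:410],None,fx=4,fy=4,interpolation=cv2.INTER_CUBIC))
```

```text
drawer_handle top 0.58 [0.4804 0.026  0.0384]
lid top 0.88 [0.5929 0.0121 0.116 ]
bail_bar top 0.69 [0.5135 0.0195 0.1418]
[0.48039631 0.0215556 ] [[320.78587317 269.57270537]] [[291.37247883 250.95941   ]]
```

View pics/t23a.png

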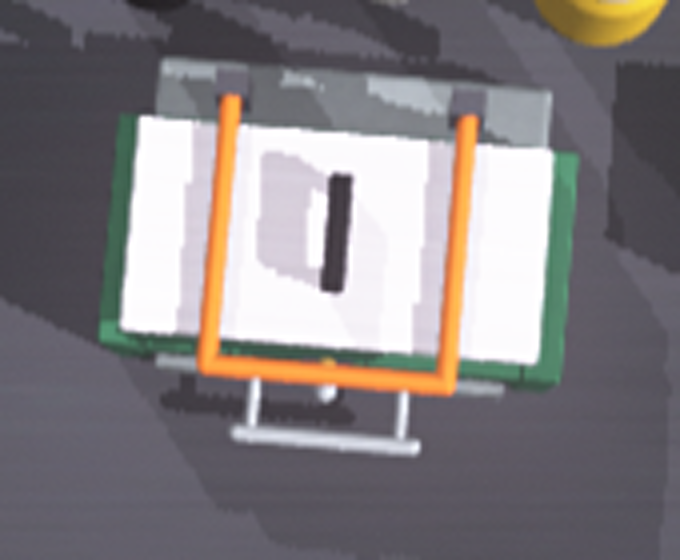

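Top view: lid square, bail down, and the handle at (321,270) is where a shut drawer puts it. Pressing start.

arm_command(
  slide=[
    [-3, -1, 30],
    [0, 0, 35],
    [0, 0, 25],
    [0, 0, 10],
    [0, 0, 0],
    [0, 0, 0],
  ],
  turn=[0, 0, 0, 0, 0, 0],
  grip=[1, 1, 1, 1, 1, 1],
)

```text
clock: 39.08
position: [0.6154, -0.3075, 0.1078]
ee_rot: [0.042, 0.999, -0.0, 0.0]
ft_force: [0.0, 0.6, 0.2]
grip_width: -0.001
```

arm_command(
  slide=[
    [0, 0, 4],
    [0, 0, 3],
    [0, 0, 3],
    [0, 0, 2],
    [0, 0, 0],
  ],
  turn=[0, 0, 0, 0, 0],
  grip=[1, 1, 1, 1, 1],
)

```text
clock: 39.5
position: [0.6149, -0.3074, 0.0946]
ee_rot: [0.042, 0.999, -0.0, -0.0]
ft_force: [-0.2, -0.2, 0.0]
grip_width: 0.001
```

arm_command(
  slide=[
    [0, 0, 3],
    [0, 0, 3],
    [0, 0, 2],
    [0, 0, 1],
    [0, 0, 0],
    [0, 0, 0],
  ],
  turn=[0, 0, 0, 0, 0, 0],
  grip=[1, 1, 1, 1, 1, 1],
)

```text
clock: 40.0
position: [0.6153, -0.3075, 0.0864]
ee_rot: [0.042, 0.999, -0.0, 0.0]
ft_force: [-0.3, 1.2, 5.6]
grip_width: -0.001
```

arm_command(
  slide=[
    [0, 0, 1.5],
    [0, 0, 0],
    [0, 0, 0],
  ],
  turn=[0, 0, 0],
  grip=[1, 1, 1],
)

```text
clock: 40.25
position: [0.6154, -0.3075, 0.0861]
ee_rot: [0.042, 0.999, -0.0, 0.001]
ft_force: [-6.3, 1.2, 14.5]
grip_width: 0.0
```

Hard stop reached (14.5 N at 0.086). Releasing.

arm_command(
  slide=[
    [0, 0, -10],
    [0, 0, -30],
    [0, 0, -40],
    [0, 0, -40],
    [0, 0, -40],
    [0, 0, 0],
  ],
  turn=[0, 0, 0, 0, 0, 0],
  grip=[1, 1, 1, 1, 1, 1],
)

```text
clock: 40.75
position: [0.6177, -0.3082, 0.254]
ee_rot: [0.042, 0.999, -0.002, 0.006]
ft_force: [1.0, -0.3, 1.1]
grip_width: 0.001
```

Run:
```python
from h import *
st(); shot('scene','s24');shot('top','t24')
for c in('scene','top'):
  for t in('start_top','bail_bar','lid','drawer_handle'): tip(t,c,1)
```

```text
t 40.75 p [ 0.6177 -0.3082  0.254 ] F [ 1.  -0.3  1.1] g 0.001
[[-0.996, 0.083, 0.011], [0.083, 0.997, -0.005], [-0.012, -0.004, -1.0]] j [ 0.66  0.49 -0.39  1.22  0.18  1.45  1.77]
start_top scene 0.6 [ 0.6109 -0.3047  0.0942]
bail_bar scene 0.75 [0.5092 0.0195 0.1485]
lid scene 0.71 [0.5922 0.0122 0.1122]
start_top top 0.49 [ 0.6143 -0.3079  0.097 ]
bail_bar top 0.78 [0.512  0.0168 0.139 ]
lid top 0.81 [0.5938 0.0131 0.1176]
drawer_handle top 0.9 [0.4817 0.0217 0.037 ]
```

View pics/s24.png

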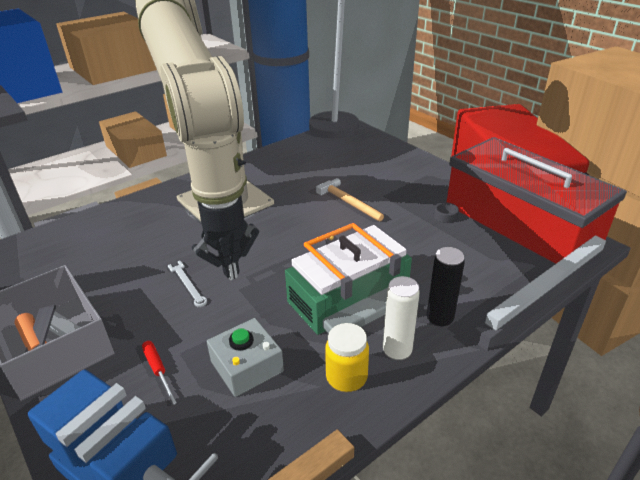

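The button is back up, the bail is down, the lid is on, and the other tools are where they were.

```bash
python3 -c "
from workcell import manip; print(manip.hand_in())"
```

```text
the job is handed in; nothing more can be done
None
```

The job is done and handed in, at about 41 s on the robot's clock. I did the steps in this order:

1. **Drawer:** pushed it to its stop. The force rose to 12 N with no further travel.
2. **Offcuts:** only two were on the bench. I laid the steel tube (tube1) in the centre bay and the red channel (channel1) in the +66 mm bay.
3. **Lid:** set it on the trough. The skirt passed the rim without touching it, and the lid seated at its expected height.
4. **Bail:** swung it over and pressed it down. It jumped ahead of the fingers as it snapped, and contact came again at the fully-down height (bar top 149 mm).
5. **Start button:** pressed it to its hard stop (14.5 N, about 8 mm) and let it go.

**Last checks:**
- The lid origin read 112–118 mm above the bench (116 mm expected).
- The bail bar read 139–149 mm (143 mm expected when down). It stayed down after I let go.
- The drawer handle is within about 2 mm of where it sits with the drawer shut.
- The button is back up at about 95 mm.
- In the pictures the other tools, cans and fittings look unmoved.

**Disagreements:** the networks' readings differed by a few millimetres between cameras. One earlier drawer-handle reading from the scene camera, at a low score, was on the lid handle instead; I relied on the top camera for that check. I could not look at the offcuts again once the lid was on.

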